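# Check the bench scale with the large weight and shut the weight case

## Robot

A 7-joint arm with a two-finger parallel gripper is mounted at the origin on the work surface. World frame = base frame: x ahead of the robot, y to its left, z up, the work surface at z = 0. Lengths are in m, angles in rad, forces in N, time in s.
With the tool pointing down it reaches from about 0.425 to 0.925 m from the base axis. Payload 6.8 kg.
Tool frame: the origin (TCP) lies on the centre line of the jaws, within the pads' length; the fingertips stand 8 mm ahead of it and the grasp point (between the pads) lies 11 mm behind it; z points along the fingers, y is the line along which they close (so a half turn about z gives the same grasp; the last joint's range is limited). The gripper opens to 85 mm and grips with 20 to 120 N. Pads are 22 mm wide; open, the fingers measure 114 mm over their backs; the gripper's body (76 mm by 85 mm) begins 54 mm behind the grasp point. The pads swing forward as they close: fully open they stand 13 mm farther back than shut.
Start: joints at [1.211, 0.477, 0.022, 1.555, -0.011, 1.109, -0.083], TCP at [0.168, -0.654, 0.239] pointing down, gripper open.
Joint ranges: [-2.96, 2.96], [-0.34, 2.1], [-1.41, 1.46], [0.24, 2.44], [-1.37, 4.51], [0.17, 1.92], [-2.96, 2.96]. Speed limits (rad/s): [2.39, 2.39, 3.14, 3.14, 3.14, 3.14, 3.14].

## Interface

Orientations are given as [roll, pitch, yaw] about the fixed x, y, z axes, in that order (R = Rz(yaw) Ry(pitch) Rx(roll)).
In Python, from bench import ctrl gives the robot as it stands.
- The arm moves only by the tool drive_tool, never from a script. Its argument "deltas" is a list of rows, each an object with "delta_pos": the shift along the tool's x, y, z in cm, a list of three; "turn": the turn about the tool's z in units of 8 degrees (1.0 is 8 degrees). A call has 1 to 8 rows; each row is the pose to reach, as a shift and turn from the pose commanded when the call began, along the tool's axes at that moment; what a row does not reach only later rows make up. A row lasts 1/10 s, in which the tool goes at most 50 mm and 8.59 degrees, less where a joint would pass 70% of its speed; a pose out of reach is approached as far as the arm can. A call with a gripper value outside its range is refused whole. "claw" is the finger opening in cm, from 0 to 8.54, set as the call begins (left out, the last holds). The fingers move at their own pace and stop on an object; "force" is the grip in N (left out, the last holds). Time passes only in rows, so rows that repeat a pose let the fingers close. It gives the time, the measured TCP pose, the force, the opening and the grip force at its end, in the units of the state.
- ctrl.observe(): the state, without advancing time (a new reading comes with each control period).
- ctrl.read_camera(name): name is "side" or "top" or "wrist"; returns a dict with "img" (400x640x3 uint8, blue, green, red), "fov_y" (degrees; the focal length in pixels is half the picture's height over the tangent of half this angle, whatever the lens; pixels are square), "cx", "cy" (the principal point, pixels), "T" (4x4, takes a point from camera to world coordinates). Camera axes: x right, y down, z forward; pixel columns grow to the right and rows downward; lengths in m; the calibration is good to about 2 mm. A picture is of the moment at which its call begins. There is no depth.
- ctrl.finish_job(): hands the job in; it is judged then, once.
The state is a dict: "time": time; "joint_positions": joint angles; "qvel": joint speeds; "joint_torque": joint torques, N m; "tool_pos": TCP position; "ee_rot": TCP orientation; "force": force on the tool from outside, world axes, zero at the start; "wrist_torque": the same for the moment, N m; "gripper_width": finger opening in m; "grip_force": force on a finger pad.
Only numpy, scipy, OpenCV 4.12 (cv2) and the standard library are available. Lean on these libraries where they do the work, as an engineer would, in place of code of your own. Each camera call takes 0.05 s, during which the arm holds its last target. There are 200 camera calls.

## Task

Check the bench scale: lift the largest of the three brass weights out of the open wooden case, reach in under the lamp and stand it gently, upright, in the middle of the scale's pan, and shut the case fully so that its two halves meet edge to edge over the two smaller weights. Do not bump the lamp, keep the smaller weights in their holes, and do not disturb the plane and the wooden block lying near by.

Things in the scene. Friction and masses are not known exactly. Their poses are not given: they have to be found in the camera images.
- case: Lower shell of a dark wooden clamshell case, fixed; 80 (x) by 160 (y) by 45 mm high, walls 6 mm. Origin: centre of its underside; x level from its front (notch, robot side) to the hinge side, y along the hinge, z up. Grey insert, top 38 mm up, with holes in a row, floor 10 mm up, 2 mm wider than the weights: largest at y +42 mm, middle -14, smallest -54.
- case_lid (a joint): Angle of the case's upper shell (lid), rad: 0 shut, edges meeting; starts open at 1.8 to 2.2, leaning away from the front; stop at 2.3. Stiff hinge (friction 0.2 N m, some 2.5 N at the front edge; lid 0.25 kg): the lid stays at any angle where left. No handle: push it over from behind with the fingertips, then press its flat top (90 mm above the bench when shut) near the front.
- lid_hinge (a point): Middle of the hinge line, on the lower shell's upper rear edge: 40 mm along the case's x, 45 mm up. Its axes turn with the lid and match the case's when shut; in them the lid reaches 80 mm along -x, 80 mm each way along y and 45 mm along +z (flat outer panel, walls 6 mm).
- lid_front_edge (a point): Middle of the lid's front outer edge, where its front wall meets the outer panel; at 80 mm along -x and 45 mm along +z from the hinge in the lid's own frame. Turns with the lid.
- big_weight: The largest brass check weight, 500 g: round body 38 mm across and 44 mm high, narrow neck, round knob 24 mm across from 53 to 67 mm above its foot (its full height). Origin: centre of its underside, z up along its axis. In its hole its foot is 10 mm and its top 77 mm above the bench.
- mid_weight: The middle brass weight, 200 g, 28 mm in diameter, 50 mm high, knob 18 mm. Stays in its hole. Origin at the centre of its underside.
- small_weight: The smallest brass weight, 100 g, 22 mm in diameter, 40 mm high, knob 15 mm. Stays in its hole. Origin at the centre of its underside.
- scale: White spring dial scale, fixed to the bench, foot 150 by 150 mm, its round dial on the front towards the robot. Origin at the centre of its underside; x points level from the dial to the back (towards the lamp's foot), z up.
- pan_top (a point): Centre of the upper face of the scale's round steel pan, 125 mm above the bench when unloaded, marked by a thin ring 52 mm across. The flat of the pan is 118 mm across; a rim 6 mm higher and 140 mm across surrounds it. Moves down with the pan.
- scale_pan (a joint): How far the pan is pressed down on its spring, m: 0 empty, 1 mm for every 100 g or 1 N (about 0.005 under the largest weight), damped; it strikes its stop at 0.010. The scale must not be overloaded: 0.009 is too far.
- lamp: Black bench lamp, fixed. Origin: under its foot (130 mm across), 205 mm along the scale's x behind the scale; axes as the scale's. A thin post and jointed arm rise to 0.37 m and hold a bar head 30 (x) by 160 (y) by 16 mm, centre at lamp x -195 mm, underside 310 mm up. It hangs over the pan's middle: no upright gripper fits there; lean the tool back, coming in from the dial's side.
- lamp_near_edge (a point): Middle of the lower edge of the lamp's bar head on the side of the robot: 310 mm above the bench, 5 mm short of the pan's centre (on the robot's side of it) along the scale's x.
- plane: Bystander: small iron block plane, 160 by 50 by 52 mm, loose on the bench. Origin at the centre of its underside.
- block: Bystander: shaped block of wood, about 118 by 54 by 34 mm, loose on the bench. Origin under its middle.
Mind the look-alikes: they are no part of the job. What is shaped like the scale but pink or red is not meant.

How it is judged:
At the end, for the whole second after the job is handed in: The largest weight stands upright (within 0.08 rad) and at rest on the pan, which carries it, within 15 mm of the pan's centre; the case is shut (lid under 0.03 rad, a front gap under 2.5 mm); the two smaller weights are in their holes, within 12 mm of where they stood (horizontal distance between big_weight and pan_top below 0.015 m and z of big_weight in the frame of pan_top between -0.004 and 0.004 m and angle between big_weight's own z axis and vertical below 0.08 rad and linear speed of big_weight below 0.02 m/s and value of joint scale_pan above 0.004 m and value of joint case_lid below 0.03 rad and distance of each of mid_weight, small_weight from where it was at the start of the episode below 0.012 m); the robot touches nothing.
It fails at once if the pan is overloaded: struck, pressed or loaded from a drop so that it goes down more than 9 mm (value of joint scale_pan above 0.009 m).
It fails at once if the lamp is bumped with more than 4 N (contact force between anything else and lamp above 4 N).
It fails at once if a smaller weight is moved more than 20 mm (distance of any of mid_weight, small_weight from where it was at the start of the episode above 0.02 m).
It fails at once if the plane or the wooden block is moved more than 20 mm (distance of any of plane, block from where it was at the start of the episode above 0.02 m).
It also fails if it takes over 64 s, if anything falls off the work surface, if the arm or the gripper's body presses on something with over 40 N, if the wrist force passes 120 N, or if a joint passes its speed limit or range.

## Working session

There is one attempt and no reset: what is moved stays moved. The work goes in short steps, Python scripts to look and compute and a tool call to move; the robot and the scene stay as the last step left them, time stands still between calls to the robot, and variables do not carry over. Pictures are saved under pics/ and viewed, at most 10 in all, crops included, and the job is handed in when it is done.

Besides the shell and the picture viewer there is one more tool, called after "Request:" as a command line: name --argument value ..., lists and objects as JSON in quotes. drive_tool: Moves the arm, as the interface text tells. Its arguments: {"type":"object","properties":{"deltas":{"type":"array","items":{"type":"object","properties":{"delta_pos":{"type":"array","items":{"type":"number"}},"turn":{"type":"number"}}}},"claw":{"type":"number"},"force":{"type":"number"}},"required":["deltas"]}

```bash
mkdir -p pics; cat > h.py <<'E'
import numpy as np,cv2,json
from bench import ctrl
def cam(n):
    c=ctrl.read_camera(n); cv2.imwrite(f'pics/raw_{n}.png',c['img'])
    json.dump({k:(np.array(c[k]).tolist()) for k in('fov_y','cx','cy','T')},open(f'pics/{n}.json','w')); return c
def load(n):
    c=json.load(open(f'pics/{n}.json'));c['T']=np.array(c['T']);return c
def ray(c,u,v):
    f=200/np.tan(np.radians(c['fov_y'])/2);T=np.array(c['T'])
    return T[:3,3],T[:3,:3]@np.array([(u-c['cx'])/f,(v-c['cy'])/f,1])
def onz(c,u,v,z):
    o,d=ray(c,u,v);return o+d*(z-o[2])/d[2]
def proj(c,p):
    f=200/np.tan(np.radians(c['fov_y'])/2);T=np.array(c['T'])
    q=T[:3,:3].T@(np.array(p)-T[:3,3]);return q[:2]/q[2]*f+[c['cx'],c['cy']]
def tri(c1,a,c2,b):
    o1,d1=ray(c1,*a);o2,d2=ray(c2,*b)
    s=np.linalg.lstsq(np.c_[d1,-d2],o2-o1,rcond=None)[0]
    p,q=o1+d1*s[0],o2+d2*s[1];return (p+q)/2,np.linalg.norm(p-q)
E
python3 - <<'E'
from h import *
np.set_printoptions(precision=3,suppress=True)
for n in('top','side','wrist'):
    c=cam(n);print(n,c['fov_y'],c['cx'],c['cy'],np.array(c['T']))
a=[cv2.imread(f'pics/raw_{n}.png') for n in('top','side')]
cv2.imwrite('pics/v1.png',a[0]);cv2.imwrite('pics/v2.png',a[1])
print(ctrl.observe())
E
```

```text
top 54.40642107274582 322.3510174936839 199.58557684056828 [[-0.012 -0.998  0.062  0.395]
 [-1.     0.012 -0.005  0.002]
 [ 0.004 -0.062 -0.998  1.521]
 [ 0.     0.     0.     1.   ]]
side 49.72659850385499 312.59696015734323 205.20759655040806 [[-0.887 -0.323  0.331  0.106]
 [-0.462  0.629 -0.625  0.705]
 [-0.007 -0.707 -0.707  1.   ]
 [ 0.     0.     0.     1.   ]]
wrist 61.097804248380946 318.69127226588967 203.5030649515317 [[ 0.249 -0.932 -0.262  0.234]
 [-0.969 -0.24  -0.066 -0.637]
 [-0.002  0.27  -0.963  0.373]
 [ 0.     0.     0.     1.   ]]
{'time': 0.15, 'joint_positions': array([ 1.211,  0.478,  0.022,  1.556, -0.012,  1.109, -0.083]), 'qvel': array([-0.   , -0.001,  0.001, -0.004,  0.   ,  0.   ,  0.001]), 'joint_torque': array([  0.002, -59.691,   1.61 , -28.149,   0.013,   0.006,   0.   ]), 'tool_pos': array([ 0.168, -0.653,  0.239]), 'ee_rot': array([-3.14 ,  0.   ,  0.252]), 'force': array([0.188, 0.246, 0.861]), 'wrist_torque': array([-0.005, -0.015,  0.007]), 'grip_force': 0.0, 'gripper_width': 0.08487032184107055}
```

View pics/v1.png

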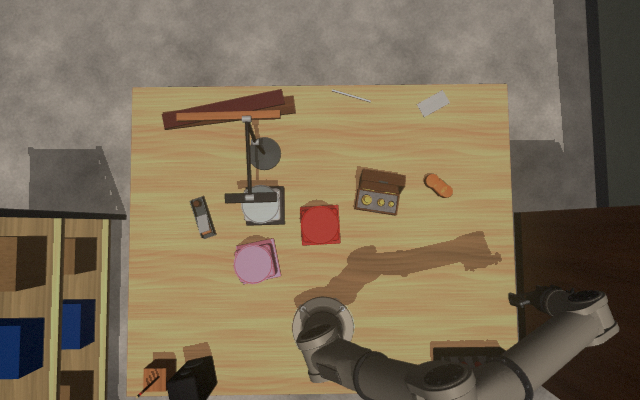

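View pics/v2.png

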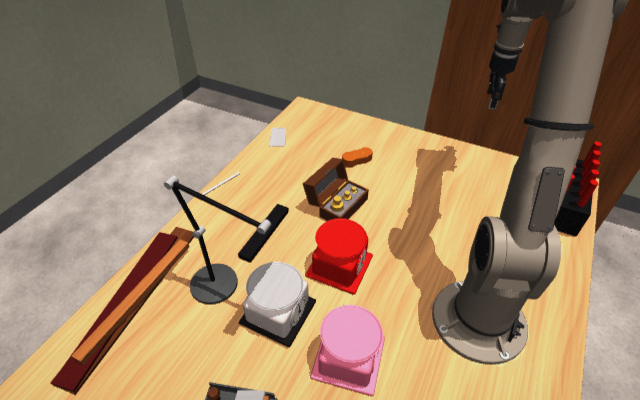

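Top view: white scale at (262,205), with decoys red at (320,225) and pink at (256,262). The case is at (380,192) with its lid towards the lamp side (up). The biggest weight is at about (368,199), mid (381,202), small (391,204). The plane is at (203,217) and the wooden block (orange) at (438,185). I choose the white scale and the leftmost weight, and check both in close crops.

```bash
python3 - <<'E'
from h import *
t=cv2.imread('pics/raw_top.png');s=cv2.imread('pics/raw_side.png')
def cr(i,x,y,w,h):return cv2.resize(i[y:y+h,x:x+w],(400,300),interpolation=cv2.INTER_CUBIC)
m=np.vstack([np.hstack([cr(t,340,155,80,60),cr(s,290,150,100,75)]),np.hstack([cr(t,215,170,80,60),cr(s,230,200,120,90+60-60)])])
cv2.imwrite('pics/v3.png',m)
E
```

```text
(no output)
```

View pics/v3.png

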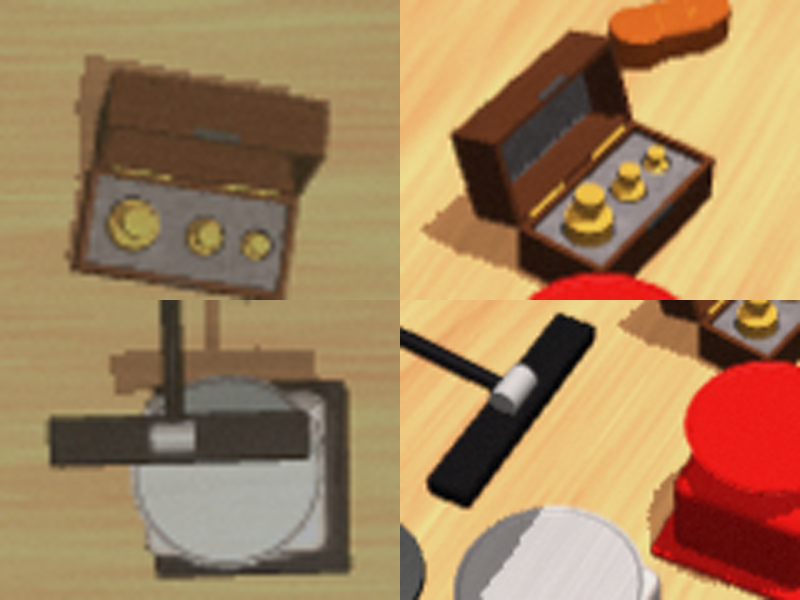

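```bash
python3 - <<'E'
from h import *
np.set_printoptions(precision=4,suppress=True)
t,s=load('top'),load('side')
for n,a,b,z in(('big',(367.6,198.4),(337.5,197.7),.077),('mid',(381.2,200.8),(347.2,193),.06),('small',(391.4,203),(354,187.7),.05)):
    print(n,onz(t,*a,z),onz(s,*b,z),*tri(t,a,s,b))
for n,u,z in(('caseFL',(354.6,208.6),.045),('caseFR',(396.6,214.4),.045),('lidtopL',(363.8,169),.1),('lidtopR',(405.8,175.4),.1)):print(n,onz(t,*u,z))
for n,u in(('lidL side',(314.5,205)),):print(n)
# lid outer-front edge in side: corners crop(452,133),(575,32) 
for a,b in(((361,173.5),(303,183.2)),((405.8,175.6),(341,160))):print('lidtri',*tri(t,a,s,b))
img=cv2.imread('pics/raw_side.png')
for nm,c,box in(('top',t,(236,180,52,60)),('side',s,(240,255,75,85))):
    im=cv2.imread(f'pics/raw_{nm}.png');h=cv2.cvtColor(im,cv2.COLOR_BGR2HSV)
    x,y,w,hh=box
    print(nm)
    m=((h[...,1]<45)&(h[...,2]>90)).astype(np.uint8); k=np.zeros_like(m);k[y:y+hh,x:x+w]=1;m*=k
    cs,_=cv2.findContours(m,cv2.RETR_EXTERNAL,cv2.CHAIN_APPROX_NONE)
    for q in cs:
        if cv2.contourArea(q)>200:print(cv2.boundingRect(q),cv2.fitEllipse(cv2.convexHull(q)))
print('pan top', onz(t,260,204.4,.131),'rim L,R',onz(t,241.8,204.4,.131),onz(t,278.2,204.4,.131))
print('scale foot right edge',onz(t,285,186.4,.01),onz(t,284,224.4,.01))
print('bar near edge',onz(t,225,203,.31),onz(t,276.6,201.8,.31))
# plane of lid at theta: project
E
```

```text
big [ 0.4875 -0.1736  0.077 ] [ 0.485  -0.1749  0.077 ] [ 0.4862 -0.1741  0.0772] 0.0027521037010689313
mid [ 0.4789 -0.2267  0.06  ] [ 0.4738 -0.2245  0.06  ] [ 0.4773 -0.2282  0.0555] 0.0039178314845737215
small [ 0.4707 -0.2668  0.05  ] [ 0.4684 -0.2672  0.05  ] [ 0.4696 -0.2673  0.0495] 0.0022962545957602616
caseFL [ 0.4513 -0.1274  0.045 ]
caseFR [ 0.4274 -0.2865  0.045 ]
lidtopL [ 0.5945 -0.1589  0.1   ]
lidtopR [ 0.5691 -0.313   0.1   ]
lidL side
lidtri [ 0.5806 -0.1433  0.1225] 0.012157375004401023
lidtri [ 0.5558 -0.3185  0.0972] 0.02759594691213579
top
(241, 185, 40, 39) ((262.3581848144531, 204.42501831054688), (39.979129791259766, 43.759830474853516), 77.48380279541016)
side
(243, 262, 65, 76) ((275.1783447265625, 297.9029541015625), (64.49781799316406, 73.69587707519531), 7.646848678588867)
pan top [0.467  0.2181 0.131 ] rim L,R [0.4677 0.2831 0.131 ] [0.4662 0.1531 0.131 ]
scale foot right edge [0.5423 0.1394 0.01  ] [0.3946 0.1442 0.01  ]
bar near edge [0.4633 0.2991 0.31  ] [0.4652 0.1385 0.31  ]
```

Checks agree: the knob triangulates to z 0.077, and the weights' spacing matches the given holes. The big weight is at about (0.486,-0.174), case yaw is about -0.16, and the pan centre is about (0.467,0.218). I start moving now.

Request:
drive_tool --deltas '[{"delta_pos": [3.5,-3.2,0],"turn": 0.4},{"delta_pos": [7,-6.4,0],"turn": 0.8},{"delta_pos": [10.5,-9.7,0],"turn": 1.2},{"delta_pos": [14,-12.9,0],"turn": 1.6},{"delta_pos": [17.5,-16.1,0],"turn": 2},{"delta_pos": [21,-19.4,0],"turn": 2.4},{"delta_pos": [24.5,-22.6,0],"turn": 2.8},{"delta_pos": [28,-25.8,0],"turn": 2.95}]' --claw 5 --force 50

```text
time: 0.95
tool_pos: [0.3757, -0.3323, 0.2393]
ee_rot: [3.141, -0.0, -0.162]
force: [0.6, -0.8, -0.3]
gripper_width: 0.05
grip_force: 0.0
```

Request:
drive_tool --deltas '[{"delta_pos": [1.9,-4.3,0],"turn": 0},{"delta_pos": [3.8,-8.7,0],"turn": 0},{"delta_pos": [5.6,-13,0],"turn": 0},{"delta_pos": [7.5,-17.3,0],"turn": 0},{"delta_pos": [7.5,-17.3,0],"turn": 0},{"delta_pos": [7.5,-17.3,0],"turn": 0}]'

```text
time: 1.55
tool_pos: [0.477, -0.1742, 0.2391]
ee_rot: [-3.142, 0.001, -0.157]
force: [-0.3, -0.8, -0.3]
gripper_width: 0.0501
grip_force: 0.0
```

```bash
python3 - <<'E'
from h import *
np.set_printoptions(precision=4,suppress=True)
c=cam('wrist');o=ctrl.observe();print(o['tool_pos'],o['ee_rot'],o['joint_positions'])
for p in((.486,-.174,.077),(.476,-.226,.06),(.469,-.267,.05)):print(proj(c,p))
cv2.imwrite('pics/v4.png',c['img'])
E
```

```text
[ 0.4762 -0.1757  0.239 ] [ 3.1412  0.0008 -0.1601] [ 0.41    0.2133 -0.2066  1.9381  0.0523  0.9961 -1.5513]
[316.5166 176.9511]
[373.0229 175.2012]
[414.4012 173.7135]
```

View pics/v4.png

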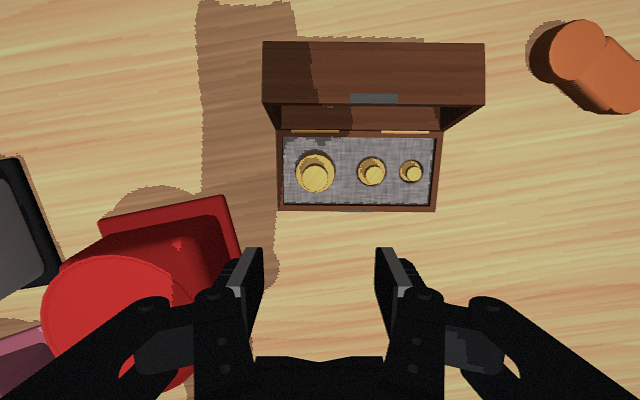

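The wrist picture shows the big weight's knob at (315,178), where it was predicted, the others at (372,172) and (411,171), and the case edges parallel to the image rows, so position and yaw are confirmed. The moves only turn about tool z, so I test once whether a pose out of reach gives any tilt.

Request:
drive_tool --deltas '[{"delta_pos": [-4,0,0]},{"delta_pos": [-8,0,0]},{"delta_pos": [-12,0,0]},{"delta_pos": [-16,0,0]},{"delta_pos": [-20,0,0]},{"delta_pos": [-24,0,0]},{"delta_pos": [-24,0,0]},{"delta_pos": [-24,0,0]}]'

```text
invalid input
```

```bash
python3 - <<'E'
from bench import ctrl
o=ctrl.observe();print(o['tool_pos'],o['ee_rot'],o['joint_positions'])
E
```

```text
[ 0.47621808 -0.17570123  0.23902018] [ 3.14118364e+00  8.32974010e-04 -1.60069484e-01] [ 0.40999676  0.21331079 -0.2065548   1.93805513  0.05228485  0.9960662
 -1.55134614]
```

Request:
drive_tool --deltas '[{"delta_pos": [-4,0,0],"turn": 0},{"delta_pos": [-8,0,0],"turn": 0},{"delta_pos": [-12,0,0],"turn": 0},{"delta_pos": [-16,0,0],"turn": 0},{"delta_pos": [-20,0,0],"turn": 0},{"delta_pos": [-24,0,0],"turn": 0},{"delta_pos": [-24,0,0],"turn": 0},{"delta_pos": [-24,0,0],"turn": 0}]'

```text
time: 2.4
tool_pos: [0.2391, -0.1379, 0.2396]
ee_rot: [3.141, -0.002, -0.164]
force: [-0.2, -0.3, 0.6]
gripper_width: 0.0496
grip_force: 0.0
```

```bash
python3 - <<'E'
from bench import ctrl
o=ctrl.observe();print(o['tool_pos'],o['ee_rot'],o['joint_positions'])
E
```

```text
[ 0.23909663 -0.13789933  0.23956597] [ 3.14114203e+00 -1.79571602e-03 -1.63692551e-01] [ 0.50559686 -0.22713778 -0.17378252  2.37169505 -0.04635664  0.99237247
 -1.37301301]
```

Request:
drive_tool --deltas '[{"delta_pos": [-4,0,0],"turn": 0},{"delta_pos": [-8,0,0],"turn": 0},{"delta_pos": [-12,0,0],"turn": 0},{"delta_pos": [-12,0,0],"turn": 0}]'

```text
time: 2.8
tool_pos: [0.1729, -0.1402, 0.2355]
ee_rot: [-3.132, 0.017, -0.159]
force: [0.3, 0.2, 1.4]
gripper_width: 0.0501
grip_force: 0.0
```

```bash
python3 - <<'E'
from bench import ctrl
o=ctrl.observe();print(o['tool_pos'],o['ee_rot'],o['joint_positions'])
E
```

```text
[ 0.17294969 -0.14022029  0.23550937] [-3.13180356  0.01704379 -0.15904456] [ 1.03402837 -0.32930275 -0.46428893  2.43113032 -0.17139108  1.03332468
 -1.04717294]
```

Reaching far only moves the tool, it hardly tilts (0.02 rad). My plan is to stand the weight upright on the front of the pan's flat, clear of the lamp. Then I will slide it to the middle by pushing with a finger, with the gripper body staying in front of the lamp bar. Going back over the weight, with a look at the fingers on the way.

Request:
drive_tool --deltas '[{"delta_pos": [5,0,0],"turn": 0},{"delta_pos": [10,0,0],"turn": 0},{"delta_pos": [15,0,0],"turn": 0},{"delta_pos": [20,0,0],"turn": 0},{"delta_pos": [25,0,0],"turn": 0},{"delta_pos": [30,0,0],"turn": 0},{"delta_pos": [36,0,0],"turn": 0},{"delta_pos": [36,0,0],"turn": 0}]' --claw 8.54

```text
time: 3.6
tool_pos: [0.5331, -0.1978, 0.2269]
ee_rot: [-3.128, 0.016, -0.161]
force: [-1.3, 0.8, 0.0]
gripper_width: 0.0852
grip_force: 0.0
```

```bash
python3 - <<'E'
from h import *
o=ctrl.observe();print(o['tool_pos'],o['ee_rot'],o['joint_positions'],o['gripper_width'])
c=cam('side');u=proj(c,o['tool_pos']);print(u)
x,y=int(u[0]),int(u[1])
i=c['img'][max(0,y-110):y+40,x-100:x+100];print(i.shape,max(0,y-110),x-100)
cv2.imwrite('pics/v5.png',cv2.resize(i,None,fx=4,fy=4,interpolation=cv2.INTER_CUBIC))
E
```

```text
[ 0.53314089 -0.19783825  0.22694698] [-3.12754861  0.01602054 -0.16087619] [ 0.77975372  0.40410052 -0.67453471  1.77863745  0.26693693  1.07215915
 -1.71994513] 0.08515120749444405
[327.60366486 150.37912054]
(150, 200, 3) 40 227
```

View pics/v5.png

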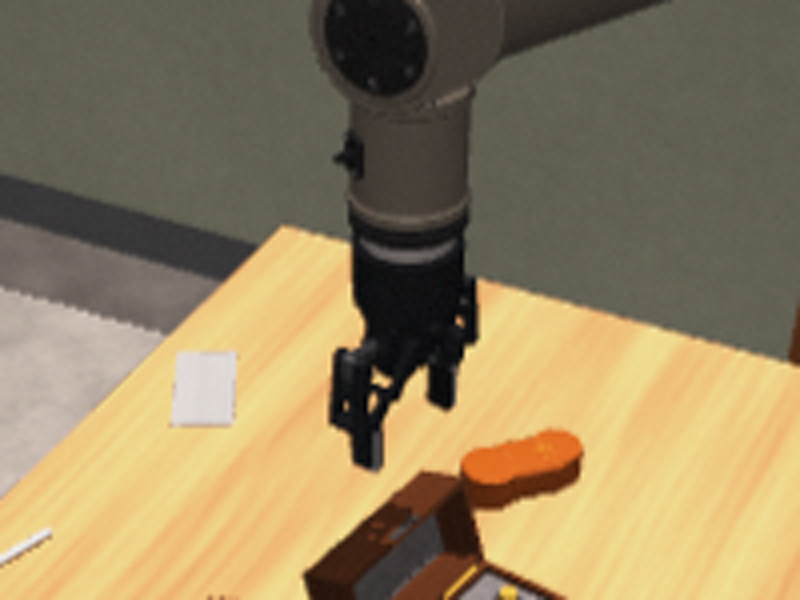

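The side crop shows the finger linkages bulging about 9 mm outward, starting some 27 mm above the tips. I also learned that a tilt gained at the reach limit is kept (roll and pitch are now 0.016). At the far limit that tilt should lean the tool the right way, fingers pointing forward, so I try it radially outwards.

Request:
drive_tool --deltas '[{"delta_pos": [5,-5,-3],"turn": 0},{"delta_pos": [10,-10,-5],"turn": 0},{"delta_pos": [15,-11,-5],"turn": 0},{"delta_pos": [20,-11,-5],"turn": 0},{"delta_pos": [25,-11,-5],"turn": 0},{"delta_pos": [30,-11,-5],"turn": 0},{"delta_pos": [35,-11,-5],"turn": 0},{"delta_pos": [40,-11,-5],"turn": 0}]'

```text
time: 4.45
tool_pos: [0.895, -0.1473, 0.2726]
ee_rot: [-3.132, 0.018, -0.161]
force: [2.1, -0.6, 0.6]
gripper_width: 0.085
grip_force: 0.0
```

Request:
drive_tool --deltas '[{"delta_pos": [5,0,0],"turn": 0},{"delta_pos": [10,0,0],"turn": 0},{"delta_pos": [15,0,0],"turn": 0},{"delta_pos": [20,0,0],"turn": 0}]'

```text
time: 4.85
tool_pos: [0.9343, -0.1896, 0.2453]
ee_rot: [-3.112, 0.042, -0.218]
force: [-1.0, -0.6, -0.3]
gripper_width: 0.0854
grip_force: 0.0
```

```bash
python3 - <<'E'
from bench import ctrl
o=ctrl.observe();print(o['tool_pos'],o['ee_rot'],o['joint_positions'])
E
```

```text
[ 0.93430401 -0.189636    0.24527674] [-3.11211839  0.04210832 -0.21777316] [ 0.09863764  1.16407382  0.33317606  0.30979385 -0.33769281  1.72468837
 -1.59411173]
```

Request:
drive_tool --deltas '[{"delta_pos": [0,0,-5],"turn": 0},{"delta_pos": [0,0,-10],"turn": 0},{"delta_pos": [0,0,-15],"turn": 0},{"delta_pos": [0,0,-20],"turn": 0},{"delta_pos": [0,0,-25],"turn": 0},{"delta_pos": [0,0,-30],"turn": 0},{"delta_pos": [0,0,-35],"turn": 0},{"delta_pos": [0,0,-40],"turn": 0}]'

```text
time: 5.65
tool_pos: [0.8791, -0.1933, 0.419]
ee_rot: [-3.11, 0.012, -0.224]
force: [-0.0, -1.4, -1.9]
gripper_width: 0.0853
grip_force: 0.0
```

```bash
python3 - <<'E'
from bench import ctrl
o=ctrl.observe();print(o['tool_pos'],o['ee_rot'],o['joint_positions'])
E
```

```text
[ 0.87910271 -0.19333269  0.41896978] [-3.11035534  0.01231258 -0.22376009] [ 0.10661289  1.0170138   0.45396241  0.24356439 -0.43882433  1.91488891
 -1.5870603 ]
```

Request:
drive_tool --deltas '[{"delta_pos": [0,0,-20],"turn": 0},{"delta_pos": [0,0,-40],"turn": 0},{"delta_pos": [0,0,-60],"turn": 0},{"delta_pos": [0,0,-60],"turn": 0},{"delta_pos": [0,0,-60],"turn": 0},{"delta_pos": [0,0,-60],"turn": 0}]'

```text
time: 6.25
tool_pos: [0.836, -0.122, 0.6529]
ee_rot: [-3.137, -0.283, -0.193]
force: [-1.1, -2.0, 1.2]
gripper_width: 0.0854
grip_force: 0.0
```

```bash
python3 - <<'E'
from bench import ctrl
o=ctrl.observe();print(o['tool_pos'],o['ee_rot'],o['joint_positions'])
E
```

```text
[ 0.8359536  -0.1220109   0.65285077] [-3.13665924 -0.28311137 -0.19349802] [-0.05089784  0.80586368  1.0498255   0.24115311 -0.89252457  1.91473803
 -1.56029082]
```

That leans the tool forward, pitch -0.28. A little more brings it to about 0.42.

Request:
drive_tool --deltas '[{"delta_pos": [0,0,-20],"turn": 0},{"delta_pos": [0,0,-40],"turn": 0},{"delta_pos": [0,0,-60],"turn": 0}]'

```text
time: 6.55
tool_pos: [0.8019, -0.1173, 0.6984]
ee_rot: [-3.12, -0.31, -0.187]
force: [0.5, -1.3, -0.8]
gripper_width: 0.0853
grip_force: 0.0
```

Request:
drive_tool --deltas '[{"delta_pos": [-3,0,3],"turn": 0},{"delta_pos": [-6,0,6],"turn": 0},{"delta_pos": [-9,0,9],"turn": 0}]'

```text
time: 6.85
tool_pos: [0.7598, -0.1065, 0.615]
ee_rot: [-3.117, -0.317, -0.186]
force: [2.4, -0.8, 1.4]
gripper_width: 0.0853
grip_force: 0.0
```

```bash
python3 - <<'E'
from bench import ctrl
o=ctrl.observe();print(o['tool_pos'],o['ee_rot'],o['joint_positions'])
E
```

```text
[ 0.75984034 -0.10648291  0.6150187 ] [-3.11731224 -0.31667154 -0.18602343] [-0.1636466   0.40973915  0.3916537   0.90858913 -0.17328466  1.53066818
 -1.60000185]
```

Request:
drive_tool --deltas '[{"delta_pos": [9,0,-9],"turn": 0},{"delta_pos": [9,0,-30],"turn": 0},{"delta_pos": [9,0,-60],"turn": 0},{"delta_pos": [9,0,-60],"turn": 0},{"delta_pos": [9,0,-60],"turn": 0},{"delta_pos": [9,0,-60],"turn": 0},{"delta_pos": [9,0,-60],"turn": 0}]'

```text
time: 7.55
tool_pos: [0.7268, -0.0783, 0.7783]
ee_rot: [-3.104, -0.367, -0.175]
force: [1.3, 0.3, -0.5]
gripper_width: 0.0852
grip_force: 0.0
```

```bash
python3 - <<'E'
from bench import ctrl
o=ctrl.observe();print(o['tool_pos'],o['ee_rot'],o['joint_positions'])
E
```

```text
[ 0.72680563 -0.07831635  0.7782597 ] [-3.10442589 -0.36700534 -0.17518114] [-0.11282342  0.50971465  0.47888759  0.37529053 -0.31696359  1.91430636
 -1.63478904]
```

Request:
drive_tool --deltas '[{"delta_pos": [0,0,-20],"turn": 0},{"delta_pos": [0,0,-60],"turn": 0},{"delta_pos": [0,0,-60],"turn": 0},{"delta_pos": [0,0,-60],"turn": 0},{"delta_pos": [0,0,-60],"turn": 0}]'

```text
time: 8.05
tool_pos: [0.595, -0.0721, 0.8563]
ee_rot: [-3.107, -0.427, -0.191]
force: [0.5, 0.1, 0.6]
gripper_width: 0.0853
grip_force: 0.0
```

```bash
python3 - <<'E'
from bench import ctrl
o=ctrl.observe();print(o['tool_pos'],o['ee_rot'],o['joint_positions'])
E
```

```text
[ 0.59503817 -0.07208287  0.85632034] [-3.10731159 -0.42685729 -0.19118027] [-0.30274886  0.24451911  0.5507141   0.58083551 -0.17839059  1.91516171
 -1.64504508]
```

Lean is now 0.43 rad, which gives about 9 mm clearance from the lamp bar. Next I flip the tool half a turn so the wrist camera faces away from the lamp, while coming down towards the weight.

```bash
cat >> h.py <<'E'
from scipy.spatial.transform import Rotation as R
np.set_printoptions(precision=4,suppress=True)
def go(*targets):
    o=ctrl.observe();r=R.from_euler('xyz',o['ee_rot']);M=r.as_matrix()
    print('t',o['time'],'pos',o['tool_pos'],'rot',o['ee_rot'],'w',o['gripper_width'],'F',o['force'],'j7',o['joint_positions'][6]);print('axes x,y,z\n',M.T)
    for t in targets:print(t,'->cm',100*M.T@(np.array(t)-o['tool_pos']))
E
python3 -c "
from h import *
go((.48,-.174,.5),(.48,-.174,.25))"
```

```text
t 8.05 pos [ 0.595  -0.0721  0.8563] rot [-3.1073 -0.4269 -0.1912] w 0.08526236110047547 F [0.5443 0.0758 0.5803] j7 -1.6450450777798469
axes x,y,z
 [[ 0.8937 -0.173   0.414 ]
 [-0.176  -0.9839 -0.0312]
 [ 0.4127 -0.045  -0.9097]]
(0.48, -0.174, 0.5) ->cm [-23.2701  13.1637  28.126 ]
(0.48, -0.174, 0.25) ->cm [-33.6204  13.9437  50.8694]
```

Request:
drive_tool --deltas '[{"delta_pos": [-3,1.7,3.5],"turn": -1},{"delta_pos": [-6,3.4,7],"turn": -2},{"delta_pos": [-9,5,10.5],"turn": -3},{"delta_pos": [-12,6.6,14],"turn": -4},{"delta_pos": [-15,8.3,17.6],"turn": -5},{"delta_pos": [-18,10,21],"turn": -6},{"delta_pos": [-21,11.6,24.6],"turn": -7},{"delta_pos": [-23.3,13.2,28.1],"turn": -8}]'

```text
time: 8.85
tool_pos: [0.4791, -0.1746, 0.4972]
ee_rot: [2.766, -0.209, 0.979]
force: [1.4, -1.2, -0.6]
gripper_width: 0.0854
grip_force: 0.0
```

```bash
python3 -c "
from h import *
go((.48,-.174,.25))"
```

```text
t 8.85 pos [ 0.4791 -0.1746  0.4972] rot [ 2.7664 -0.2089  0.9788] w 0.08539762615131839 F [ 1.3938 -1.2233 -0.5611] j7 -0.5659324992368447
axes x,y,z
 [[ 0.5459  0.8118  0.2074]
 [ 0.7297 -0.5823  0.3585]
 [ 0.4118 -0.0444 -0.9102]]
(0.48, -0.174, 0.25) ->cm [-5.0288 -8.8305 22.5318]
```

Request:
drive_tool --deltas '[{"delta_pos": [-0.6,-1.1,2.8],"turn": -1},{"delta_pos": [-1.2,-2.2,5.6],"turn": -2},{"delta_pos": [-1.9,-3.3,8.4],"turn": -3},{"delta_pos": [-2.5,-4.4,11.2],"turn": -4},{"delta_pos": [-3.1,-5.5,14],"turn": -5},{"delta_pos": [-3.7,-6.6,16.8],"turn": -6},{"delta_pos": [-4.4,-7.7,19.6],"turn": -7},{"delta_pos": [-5,-8.8,22.5],"turn": -8}]' --claw 5

```text
time: 9.65
tool_pos: [0.4809, -0.1737, 0.2513]
ee_rot: [2.781, 0.234, 2.012]
force: [1.0, -0.2, -0.7]
gripper_width: 0.0505
grip_force: 0.0
```

Request:
drive_tool --deltas '[{"delta_pos": [0,0,0],"turn": -1},{"delta_pos": [0,0,0],"turn": -2},{"delta_pos": [0,0,0],"turn": -3},{"delta_pos": [0,0,0],"turn": -4},{"delta_pos": [0,0,0],"turn": -5},{"delta_pos": [0,0,0],"turn": -6},{"delta_pos": [0,0,0],"turn": -6.5},{"delta_pos": [0,0,0],"turn": -6.5}]'

```text
time: 10.45
tool_pos: [0.4814, -0.173, 0.2521]
ee_rot: [3.107, 0.425, 2.951]
force: [-0.3, -0.7, -0.1]
gripper_width: 0.05
grip_force: 0.0
```

```bash
python3 -c "
from h import *
go((.483,-.1735,.12),(.483,-.1735,.069))"
```

```text
t 10.45 pos [ 0.4814 -0.173   0.2521] rot [3.1069 0.4248 2.9506] w 0.050046342818970926 F [-0.2753 -0.6773 -0.0726] j7 1.2563514012186712
axes x,y,z
 [[-0.8945  0.173  -0.4122]
 [ 0.1757  0.9839  0.0316]
 [ 0.411  -0.0441 -0.9106]]
(0.483, -0.1735, 0.12) ->cm [ 5.2907 -0.4344 12.0991]
(0.483, -0.1735, 0.069) ->cm [ 7.3928 -0.5956 16.7429]
```

Request:
drive_tool --deltas '[{"delta_pos": [1.8,-0.1,4],"turn": 0},{"delta_pos": [3.5,-0.3,8],"turn": 0},{"delta_pos": [5.3,-0.4,12.1],"turn": 0},{"delta_pos": [6.2,-0.5,14],"turn": 0},{"delta_pos": [6.9,-0.6,15.6],"turn": 0},{"delta_pos": [7.4,-0.6,16.7],"turn": 0},{"delta_pos": [7.4,-0.6,16.7],"turn": 0}]'

```text
time: 11.15
tool_pos: [0.4445, -0.1569, 0.1705]
ee_rot: [3.113, 0.424, 2.95]
force: [0.6, -0.3, 0.8]
gripper_width: 0.05
grip_force: 0.0
```

```bash
python3 -c "
from h import *
go((.483,-.1735,.069))
c=cam('wrist');s=cam('side')
a=cv2.resize(c['img'],(480,300));x=s['img'][140:240,280:400];x=cv2.resize(x,(480,400)[:2],interpolation=cv2.INTER_CUBIC)
cv2.imwrite('pics/v6.png',np.vstack([a,x[:300]]))"
```

```text
t 11.15 pos [ 0.4445 -0.1569  0.1705] rot [3.1133 0.4242 2.9499] w 0.05001618103805991 F [ 0.6093 -0.2733  0.7733] j7 0.9029456576643332
axes x,y,z
 [[-0.8947  0.1736 -0.4116]
 [ 0.179   0.9835  0.0258]
 [ 0.4093 -0.0506 -0.911 ]]
(0.483, -0.1735, 0.069) ->cm [ 0.4456 -1.205  10.9042]
```

View pics/v6.png

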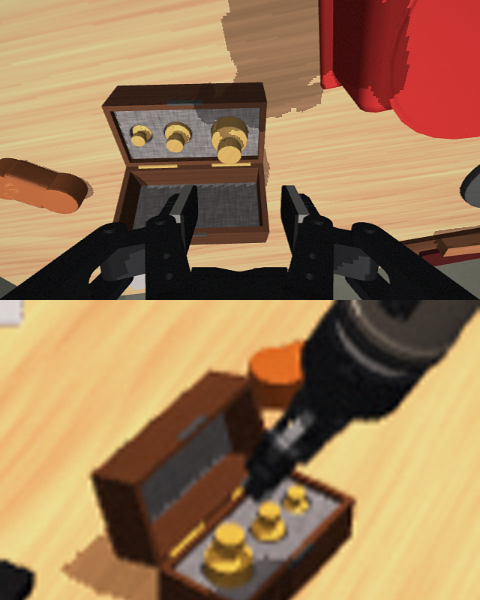

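The wrist view shows the open case with the weights at (141,134), (177,136) and (229,148) in the crop, and the side view shows the tips still above and behind. The tool stopped short of the commanded pose, so I check the joints.

```bash
python3 -c "
from h import *
o=ctrl.observe();print(o['joint_positions'])"
```

```text
[-1.314  -0.3363  1.4544  2.4344  0.8036  0.4213  0.9024]
```

```bash
cat > ik.py <<'E'
from h import *
from scipy.optimize import least_squares
D=[([1.211,.477,.022,1.555,-.011,1.109,-.083],[.168,-.654,.239],[-3.14,0,.252]),
([.40999676,.21331079,-.2065548,1.93805513,.05228485,.9960662,-1.55134614],[.47621808,-.17570123,.23902018],[3.14118364,8.3e-4,-.160069]),
([1.03402837,-.32930275,-.46428893,2.43113032,-.17139108,1.03332468,-1.04717294],[.17294969,-.14022029,.23550937],[-3.13180356,.01704379,-.15904456]),
([.09863764,1.16407382,.33317606,.30979385,-.33769281,1.72468837,-1.59411173],[.9343,-.1896,.2453],[-3.1121,.0421,-.2178]),
([-.05089784,.80586368,1.0498255,.24115311,-.89252457,1.91473803,-1.56029082],[.83595,-.12201,.65285],[-3.13666,-.28311,-.19350]),
([-.30274886,.24451911,.5507141,.58083551,-.17839059,1.91516171,-1.64504508],[.59504,-.07208,.85632],[-3.10731,-.42686,-.19118]),
([-1.314,-.3363,1.4544,2.4344,.8036,.4213,.9024],[.4445,-.1569,.1705],[3.1133,.4242,2.9499])]
S=np.array([-1,1,-1,1,-1,1,-1])
def fk(q,p):
    Rt=np.eye(3);x=np.array([0,0,p[0]]);off=p[4:]
    rot=lambda a,t:R.from_euler(a,t).as_matrix()
    Rt=rot('z',S[0]*q[0])@rot('y',q[1]);x=x+Rt@[p[5],0,p[1]]
    Rt=Rt@rot('z',S[2]*q[2])@rot('y',q[3]);x=x+Rt@[p[6],0,p[2]]
    Rt=Rt@rot('z',S[4]*q[4])@rot('y',q[5]);x=x+Rt@[p[7],0,p[3]]
    return x,Rt@rot('z',S[6]*q[6]+p[4])
def res(p):
    e=[]
    for q,t,r in D:
        x,M=fk(q,p);e+=list(x-t)+list(.1*(R.from_matrix(M).inv()*R.from_euler('xyz',r)).as_rotvec())
    return e
best=min((least_squares(res,[.26,.54,.47,.29,g,0,0,0]) for g in(0,1.57,3.14,-1.57)),key=lambda s:s.cost)
P=best.x
lo=np.array([-2.96,-.34,-1.41,.24,-1.37,.17,-2.96])+.02;hi=np.array([2.96,2.1,1.46,2.44,4.51,1.92,2.96])-.02
def ik(t,r,n=30,seed=0):
    g=np.random.default_rng(seed);out=[]
    M=R.from_euler('xyz',r)
    f=lambda q:np.r_[10*(fk(q,P)[0]-t),(M.inv()*R.from_matrix(fk(q,P)[1])).as_rotvec()]
    for _ in range(n):
        s=least_squares(f,g.uniform(lo,hi),bounds=(lo,hi));
        if s.cost<1e-6:out.append(s.x)
    return np.array(out)
E
python3 - <<'E'
from ik import *
print(best.cost,P,np.abs(best.fun).max())
for a in(.425,.35,.3,.25):
    print('case',a);print(ik([.483,-.1735,.069],[3.1416,a,2.98])[:5])
print('pan');print(ik([.460,.218,.185],[3.1416,.425,3.12])[:5])
E
```

```text
0.010421215893104043 [ 0.333   0.526   0.4764  0.3386  1.5709 -0.0188  0.0216 -0.0139] 0.06780176506745468
case 0.425
[[ 1.4946  1.0593 -1.3463  2.324   1.7491  0.8383  0.4485]
 [ 1.0787  0.5362 -0.7087  2.3028  1.5743  0.196   0.3902]
 [ 1.1019  0.5466 -0.7367  2.3035  1.5826  0.2126  0.3883]
 [ 1.0705  0.5327 -0.6989  2.3026  1.5713  0.1903  0.391 ]
 [ 1.5075  1.1266 -1.3899  2.3259  1.7651  0.9119  0.461 ]]
case 0.35
[[ 1.4601  1.019  -1.334   2.2751  1.5993  0.8443  0.5428]
 [ 0.1575  0.4304  0.2353  2.2586 -0.9572  0.2003  2.6835]
 [ 0.9276  0.4879 -0.565   2.264   0.9338  0.19    0.9711]
 [ 1.1611  0.5874 -0.8434  2.2639  1.2663  0.3335  0.7003]
 [ 1.3308  0.7388 -1.0793  2.2678  1.4445  0.5237  0.5889]]
case 0.3
[[ 1.4556  1.0898 -1.3887  2.2432  1.5514  0.9586  0.5936]
 [ 0.1635  0.4328  0.2288  2.2287 -0.6759  0.2458  2.4052]
 [ 0.5525  0.4297 -0.1815  2.2339  0.0309  0.1922  1.7781]
 [ 0.1353  0.4356  0.2593  2.2283 -0.7155  0.2535  2.4393]
 [ 0.9711  0.5084 -0.6354  2.2322  0.8496  0.2828  1.0537]]
case 0.25
[[ 1.428   1.0559 -1.367   2.2081  1.4629  0.959   0.6463]
 [ 0.0928  0.4464  0.3048  2.1949 -0.591   0.3216  2.3074]
 [-0.0283  0.4662  0.4397  2.1945 -0.741   0.3564  2.4337]
 [ 0.3475  0.4293  0.0287  2.1967 -0.2338  0.2782  1.9988]
 [ 0.2336  0.4333  0.1513  2.1958 -0.4008  0.2929  2.144 ]]
pan
[[ 0.5949  0.4898 -1.3608  2.2447  1.1899  0.8085  0.0062]
 [-0.3936  0.1699 -0.1985  2.2261  0.6284  0.4711  0.4404]
 [-1.2247  0.2023  0.6618  2.2365  0.2972  0.4097  0.7014]
 [ 0.5271  0.3833 -1.2363  2.2424  1.0872  0.7028  0.0825]
 [-1.3479  0.2225  0.7944  2.2404  0.2126  0.4006  0.7736]]
```

My arm is in the wrong elbow branch: j2 and j3 are at their limits. A better posture exists, so I go up and out to straighten the arm, then come back in low.

Request:
drive_tool --deltas '[{"delta_pos": [-2,0.1,-4.5],"turn": 0},{"delta_pos": [-4,0.2,-9],"turn": 0},{"delta_pos": [-8,0.8,-11],"turn": 0},{"delta_pos": [-12,1.3,-9],"turn": 0},{"delta_pos": [-16.5,1.8,-7],"turn": 0},{"delta_pos": [-21,2.3,-5],"turn": 0},{"delta_pos": [-25.5,2.8,-3],"turn": 0},{"delta_pos": [-30,3.3,-1],"turn": 0}]'

```text
time: 12.05
tool_pos: [0.5937, -0.1475, 0.3387]
ee_rot: [3.117, 0.451, 2.959]
force: [1.0, -0.1, 0.3]
gripper_width: 0.0502
grip_force: 0.0
```

```bash
python3 -c "
from h import *
print(ctrl.observe()['joint_positions']);go((.85,-.14,.35),(.85,-.14,.2))"
```

```text
[-1.4986 -0.3358  1.4506  1.9856  0.5433  0.7952  1.1086]
t 12.05 pos [ 0.5937 -0.1475  0.3387] rot [3.1173 0.4512 2.9587] w 0.0502245184420253 F [ 0.9706 -0.0994  0.2609] j7 1.1085648478050556
axes x,y,z
 [[-0.8849  0.1636 -0.436 ]
 [ 0.1714  0.985   0.0218]
 [ 0.4331 -0.0554 -0.8997]]
(0.85, -0.14, 0.35) ->cm [-23.0524   5.1517  10.0416]
(0.85, -0.14, 0.2) ->cm [-16.5119   4.8243  23.5366]
```

Request:
drive_tool --deltas '[{"delta_pos": [-4,1,2],"turn": 0},{"delta_pos": [-8,2,4],"turn": 0},{"delta_pos": [-12,3,6],"turn": 0},{"delta_pos": [-16,4,8],"turn": 0},{"delta_pos": [-20,5,10],"turn": 0},{"delta_pos": [-23,5,10],"turn": 0},{"delta_pos": [-23,5,10],"turn": 0},{"delta_pos": [-23,5,10],"turn": 0}]'

```text
time: 12.85
tool_pos: [0.6373, -0.1145, 0.4052]
ee_rot: [3.118, 0.477, 2.95]
force: [0.1, -0.8, 0.3]
gripper_width: 0.05
grip_force: 0.0
```

```bash
python3 -c "
from h import *
print(ctrl.observe()['joint_positions']);go((.85,-.14,.35),(.85,-.14,.2))"
```

```text
[-1.6185 -0.3363  1.4544  1.8369  0.5606  0.9223  1.0452]
t 12.85 pos [ 0.6373 -0.1145  0.4052] rot [3.1176 0.4771 2.95  ] w 0.04996413996827722 F [ 0.1449 -0.7721  0.3023] j7 1.0451719168201081
axes x,y,z
 [[-0.8721  0.1691 -0.4592]
 [ 0.1796  0.9835  0.0213]
 [ 0.4552 -0.0639 -0.8881]]
(0.85, -0.14, 0.35) ->cm [-16.4455   1.1975  14.7436]
(0.85, -0.14, 0.2) ->cm [-9.5575  0.8783 28.0648]
```

```bash
python3 -c "
from h import *
go((.6,-.1,.55),(.55,.2,.58),(.42,.42,.58),(.65,.52,.5))"
```

```text
t 12.85 pos [ 0.6373 -0.1145  0.4052] rot [3.1176 0.4771 2.95  ] w 0.04996413996827722 F [ 0.1449 -0.7721  0.3023] j7 1.0451719168201081
axes x,y,z
 [[-0.8721  0.1691 -0.4592]
 [ 0.1796  0.9835  0.0213]
 [ 0.4552 -0.0639 -0.8881]]
(0.6, -0.1, 0.55) ->cm [ -3.1511   1.0681 -14.6543]
(0.55, 0.2, 0.58) ->cm [  4.9062  29.7396 -21.5117]
(0.42, 0.42, 0.58) ->cm [ 19.9645  49.0427 -28.8355]
(0.65, 0.52, 0.5) ->cm [  5.2718  62.8376 -11.8996]
```

Request:
drive_tool --deltas '[{"delta_pos": [-1,0.4,-4.7],"turn": 0},{"delta_pos": [-2,0.7,-9.4],"turn": 0},{"delta_pos": [-3.2,1,-14],"turn": 0},{"delta_pos": [-2,5,-16],"turn": 0},{"delta_pos": [-1,10,-17],"turn": 0},{"delta_pos": [0,15,-18],"turn": 0},{"delta_pos": [1,20,-19.5],"turn": 0},{"delta_pos": [3,25,-20.5],"turn": 0}]'

```text
time: 13.65
tool_pos: [0.565, 0.14, 0.5785]
ee_rot: [3.117, 0.478, 2.949]
force: [-0.2, -0.4, 1.1]
gripper_width: 0.0498
grip_force: 0.0
```

```bash
python3 -c "
from h import *
print(ctrl.observe()['joint_positions']);
go((.42,.42,.58),(.65,.52,.5))"
```

```text
[-1.3516 -0.1394  0.7467  1.5863  0.4225  1.3065  0.7532]
t 13.65 pos [0.565  0.14   0.5785] rot [3.1174 0.4775 2.9494] w 0.04978953689057584 F [-0.2297 -0.3922  1.0531] j7 0.7532462183726321
axes x,y,z
 [[-0.8718  0.1696 -0.4596]
 [ 0.18    0.9834  0.0215]
 [ 0.4556 -0.064  -0.8879]]
(0.42, 0.42, 0.58) ->cm [17.3166 24.9332 -8.532 ]
(0.65, 0.52, 0.5) ->cm [ 2.6386 38.7358  8.4103]
```

Request:
drive_tool --deltas '[{"delta_pos": [0.4,4.9,1],"turn": 0},{"delta_pos": [0.8,9.8,2],"turn": 0},{"delta_pos": [1.2,14.6,3],"turn": 0},{"delta_pos": [1.6,19.4,4],"turn": 0},{"delta_pos": [2,24,5],"turn": 0},{"delta_pos": [2.3,29,6],"turn": 0},{"delta_pos": [2.3,33,7],"turn": 0}]'

```text
time: 14.35
tool_pos: [0.6354, 0.4661, 0.5099]
ee_rot: [3.119, 0.475, 2.954]
force: [0.1, 0.6, 0.5]
gripper_width: 0.05
grip_force: 0.0
```

```bash
python3 -c "
from h import *
print(ctrl.observe()['joint_positions']);
go((.8,.2,.5),(.82,-.1,.45),(.82,-.14,.25))"
```

```text
[-1.3026  0.4693  0.7266  1.1782  0.0392  1.2665  0.6987]
t 14.35 pos [0.6354 0.4661 0.5099] rot [3.1193 0.4752 2.9539] w 0.0499552126764595 F [0.1001 0.5848 0.5381] j7 0.6986908096820146
axes x,y,z
 [[-0.8736  0.1659 -0.4575]
 [ 0.1765  0.9841  0.0198]
 [ 0.4535 -0.0634 -0.889 ]]
(0.8, 0.2, 0.5) ->cm [-18.3447 -23.3038  10.0344]
(0.82, -0.1, 0.45) ->cm [-22.7816 -52.573   17.2889]
(0.82, -0.14, 0.25) ->cm [-14.295  -56.9062  35.3223]
```

Request:
drive_tool --deltas '[{"delta_pos": [-3.5,-3.5,2],"turn": 0},{"delta_pos": [-7,-7,4],"turn": 0},{"delta_pos": [-10,-11,6],"turn": 0},{"delta_pos": [-13,-15,8],"turn": 0},{"delta_pos": [-16,-19,9],"turn": 0},{"delta_pos": [-18,-23.5,10],"turn": 0},{"delta_pos": [-19,-28,11],"turn": 0},{"delta_pos": [-20,-33,12],"turn": 0}]'

```text
time: 15.15
tool_pos: [0.805, 0.108, 0.4908]
ee_rot: [3.119, 0.476, 2.951]
force: [0.7, -0.1, -0.4]
gripper_width: 0.0502
grip_force: 0.0
```

Request:
drive_tool --deltas '[{"delta_pos": [0,-4.8,1],"turn": 0},{"delta_pos": [0,-9.5,2],"turn": 0},{"delta_pos": [-0.5,-14,4],"turn": 0},{"delta_pos": [0,-18.5,6],"turn": 0},{"delta_pos": [1,-23,9],"turn": 0},{"delta_pos": [2.5,-24,13],"turn": 0},{"delta_pos": [4,-24,17],"turn": 0},{"delta_pos": [5.5,-24,20],"turn": 0}]'

```text
time: 15.95
tool_pos: [0.8036, -0.1305, 0.28]
ee_rot: [3.118, 0.473, 2.949]
force: [0.7, 1.0, -0.3]
gripper_width: 0.0499
grip_force: 0.0
```

```bash
python3 -c "
from h import *
print(ctrl.observe()['joint_positions']);
go((.70,-.16,.25),(.55,-.17,.23),(.478,-.172,.2))"
```

```text
[-0.3056  0.5061  0.547   1.5936 -0.4091  0.6575  1.7748]
t 15.95 pos [ 0.8036 -0.1305  0.28  ] rot [3.1182 0.4735 2.9491] w 0.04985775149309925 F [ 0.6945  1.0203 -0.2637] j7 1.7748335550636112
axes x,y,z
 [[-0.8736  0.1702 -0.456 ]
 [ 0.1808  0.9833  0.0208]
 [ 0.4519 -0.0642 -0.8898]]
(0.7, -0.16, 0.25) ->cm [ 9.9139 -4.8382 -1.8269]
(0.55, -0.17, 0.23) ->cm [23.759  -8.5745 -6.7617]
(0.478, -0.172, 0.2) ->cm [ 31.3826 -10.135   -7.3333]
```

Request:
drive_tool --deltas '[{"delta_pos": [4.5,-2,-1],"turn": 0},{"delta_pos": [9,-4,-2],"turn": 0},{"delta_pos": [13.5,-5.5,-3.5],"turn": 0},{"delta_pos": [18,-7,-5],"turn": 0},{"delta_pos": [22,-8,-6],"turn": 0},{"delta_pos": [26,-9,-7],"turn": 0},{"delta_pos": [30,-10,-7.3],"turn": 0},{"delta_pos": [31.4,-10.1,-7.3],"turn": 0}]'

```text
time: 16.75
tool_pos: [0.4746, -0.1713, 0.2]
ee_rot: [3.116, 0.472, 2.948]
force: [0.5, 0.4, -0.3]
gripper_width: 0.0501
grip_force: 0.0
```

```bash
python3 -c "
from h import *
print(ctrl.observe()['joint_positions']);
go((.478,-.172,.12),(.478,-.172,.07))"
```

```text
[-0.2988  0.045   0.5841  2.3521 -0.3093  0.2958  1.9373]
t 16.75 pos [ 0.4746 -0.1713  0.2   ] rot [3.1161 0.4723 2.9476] w 0.050100610391290656 F [ 0.467   0.4383 -0.2969] j7 1.9372573166989941
axes x,y,z
 [[-0.8738  0.1717 -0.4549]
 [ 0.1813  0.9832  0.0227]
 [ 0.4512 -0.0626 -0.8902]]
(0.478, -0.172, 0.12) ->cm [ 3.3294 -0.189   7.2836]
(0.478, -0.172, 0.07) ->cm [ 5.6039 -0.3027 11.7349]
```

Request:
drive_tool --deltas '[{"delta_pos": [1.1,-0.1,2.4],"turn": 0},{"delta_pos": [2.2,-0.1,4.9],"turn": 0},{"delta_pos": [3.3,-0.2,7.3],"turn": 0},{"delta_pos": [3.3,-0.2,7.3],"turn": 0}]'

```text
time: 17.15
tool_pos: [0.4841, -0.1702, 0.1302]
ee_rot: [3.111, 0.475, 2.95]
force: [0.8, -0.0, -0.3]
gripper_width: 0.05
grip_force: 0.0
```

```bash
python3 -c "
from h import *
print(ctrl.observe()['joint_positions']);
go((.481,-.173,.1),(.481,-.173,.07))"
```

```text
[-0.1234  0.2315  0.427   2.3906 -1.1982  0.1741  2.8113]
t 17.15 pos [ 0.4841 -0.1702  0.1302] rot [3.1109 0.4754 2.9504] w 0.04995328186608533 F [ 0.8306 -0.0329 -0.3045] j7 2.8113160422793504
axes x,y,z
 [[-0.8729  0.169  -0.4577]
 [ 0.1762  0.984   0.0273]
 [ 0.4549 -0.0568 -0.8887]]
(0.481, -0.173, 0.1) ->cm [ 1.6083 -0.4161  2.5548]
(0.481, -0.173, 0.07) ->cm [ 2.9813 -0.4981  5.2209]
```

Request:
drive_tool --deltas '[{"delta_pos": [1.6,-0.4,2.5],"turn": 0},{"delta_pos": [1.6,-0.4,2.5],"turn": 0},{"delta_pos": [1.6,-0.4,2.5],"turn": 0}]'

```text
time: 17.45
tool_pos: [0.486, -0.1677, 0.1123]
ee_rot: [3.111, 0.459, 2.942]
force: [0.4, 0.3, 0.3]
gripper_width: 0.05
grip_force: 0.0
```

```bash
python3 -c "
from h import *
print(ctrl.observe()['joint_positions']);
go((.481,-.173,.1),(.481,-.173,.07))"
```

```text
[-0.1178  0.2784  0.4136  2.3899 -1.367   0.1699  2.9594]
t 17.45 pos [ 0.486  -0.1677  0.1123] rot [3.1108 0.4589 2.9421] w 0.049990003432158064 F [0.388  0.2851 0.2737] j7 2.9594110039215518
axes x,y,z
 [[-0.8788  0.1776 -0.4429]
 [ 0.1846  0.9824  0.0276]
 [ 0.4401 -0.0575 -0.8961]]
(0.481, -0.173, 0.1) ->cm [ 0.8884 -0.6489  0.9184]
(0.481, -0.173, 0.07) ->cm [ 2.2172 -0.7318  3.6068]
```

Request:
drive_tool --deltas '[{"delta_pos": [1.5,-0.7,2.2],"turn": 1},{"delta_pos": [1.5,-0.7,2.2],"turn": 2},{"delta_pos": [1.5,-0.7,2.2],"turn": 2},{"delta_pos": [1.5,-0.7,2.2],"turn": 2}]'

```text
time: 17.85
tool_pos: [0.4843, -0.177, 0.0999]
ee_rot: [2.979, 0.412, 2.635]
force: [-0.1, -0.2, -0.2]
gripper_width: 0.0499
grip_force: 0.0
```

```bash
python3 -c "
from h import *
print(ctrl.observe()['joint_positions']);
go((.481,-.173,.1),(.481,-.173,.07))"
```

```text
[-0.0152  0.3068  0.3296  2.3752 -1.367   0.1699  2.7036]
t 17.85 pos [ 0.4843 -0.177   0.0999] rot [2.9787 0.4125 2.6352] w 0.04986024449919812 F [-0.1047 -0.2307 -0.1686] j7 2.7035824834949134
axes x,y,z
 [[-0.8011  0.4444 -0.4009]
 [ 0.4218  0.8944  0.1485]
 [ 0.4246 -0.0501 -0.904 ]]
(0.481, -0.173, 0.1) ->cm [ 0.4382  0.2154 -0.167 ]
(0.481, -0.173, 0.07) ->cm [ 1.6409 -0.2302  2.545 ]
```

Request:
drive_tool --deltas '[{"delta_pos": [0.9,0,0.8],"turn": 0},{"delta_pos": [1.3,-0.2,1.7],"turn": 0},{"delta_pos": [1.6,-0.2,2.5],"turn": 0},{"delta_pos": [1.6,-0.2,2.5],"turn": 0},{"delta_pos": [1.6,-0.2,2.5],"turn": 0}]'

```text
time: 18.35
tool_pos: [0.4846, -0.1759, 0.0842]
ee_rot: [2.983, 0.386, 2.642]
force: [1.0, 0.1, -0.6]
gripper_width: 0.0497
grip_force: 0.0
```

```bash
python3 -c "
from h import *
print(ctrl.observe()['joint_positions']);
go((.481,-.173,.072))"
```

```text
[ 0.0252  0.3437  0.2858  2.3628 -1.3661  0.1698  2.7058]
t 18.35 pos [ 0.4846 -0.1759  0.0842] rot [2.9832 0.3859 2.6419] w 0.04968059319739236 F [ 0.9553  0.0568 -0.5753] j7 2.7057742983396857
axes x,y,z
 [[-0.8132  0.4439 -0.3764]
 [ 0.421   0.8952  0.1461]
 [ 0.4018 -0.0397 -0.9149]]
(0.481, -0.173, 0.072) ->cm [ 0.8793 -0.0726  0.9598]
```

Request:
drive_tool --deltas '[{"delta_pos": [1.0,-0.1,1.2],"turn": 0},{"delta_pos": [1.2,-0.1,1.8],"turn": 0},{"delta_pos": [1.2,-0.1,1.8],"turn": 0},{"delta_pos": [1.2,-0.1,1.8],"turn": 0}]'

```text
time: 18.75
tool_pos: [0.4848, -0.175, 0.0738]
ee_rot: [2.985, 0.368, 2.644]
force: [-1.2, -0.3, 0.9]
gripper_width: 0.0502
grip_force: 0.0
```

```bash
python3 -c "
from h import *
print(ctrl.observe()['joint_positions']);
go((.481,-.173,.071))
c=cam('wrist');cv2.imwrite('pics/v7.png',c['img'])"
```

```text
[ 0.0473  0.3683  0.2614  2.3544 -1.366   0.1698  2.706 ]
t 18.75 pos [ 0.4848 -0.175   0.0738] rot [2.9851 0.3683 2.6444] w 0.05015713701943868 F [-1.1576 -0.2591  0.9208] j7 2.706007554677567
axes x,y,z
 [[-0.82    0.4449 -0.3601]
 [ 0.4218  0.895   0.1454]
 [ 0.3869 -0.0327 -0.9215]]
(0.481, -0.173, 0.071) ->cm [ 0.501  -0.0177  0.1022]
```

View pics/v7.png

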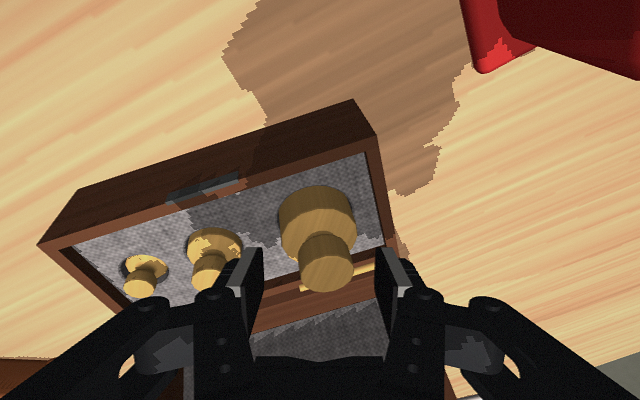

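The wrist view shows the knob at (327,265) between the pads, whose tips are at (250,255) and (390,255). The mid and small weights are untouched at (212,250) and (142,275). Closing now.

Request:
drive_tool --deltas '[{"delta_pos": [0.2,0,0.3],"turn": 0},{"delta_pos": [0.2,0,0.3],"turn": 0},{"delta_pos": [0.2,0,0.3],"turn": 0},{"delta_pos": [0.2,0,0.3],"turn": 0},{"delta_pos": [0.2,0,0.3],"turn": 0}]' --claw 1.5 --force 50

```text
time: 19.3
tool_pos: [0.4852, -0.1746, 0.0726]
ee_rot: [2.985, 0.366, 2.645]
force: [-0.6, 0.5, 5.1]
gripper_width: 0.0217
grip_force: 48.8
```

```bash
python3 -c "
from h import *
o=ctrl.observe();print(o['joint_positions'],o['grip_force']);
p=o['tool_pos'];go(p+[0,0,.08],p+[0,0,.2])"
```

```text
[ 0.0495  0.3714  0.2582  2.353  -1.366   0.1699  2.7057] 48.822031791787595
t 19.3 pos [ 0.4852 -0.1746  0.0726] rot [2.9849 0.3664 2.6451] w 0.02174818980269652 F [-0.6161  0.5366  5.0632] j7 2.705697512143601
axes x,y,z
 [[-0.8209  0.4448 -0.3582]
 [ 0.4214  0.8951  0.1457]
 [ 0.3855 -0.0314 -0.9222]]
[ 0.4852 -0.1746  0.1526] ->cm [-2.866   1.1653 -7.3776]
[ 0.4852 -0.1746  0.2726] ->cm [ -7.165    2.9132 -18.4439]
```

Request:
drive_tool --deltas '[{"delta_pos": [-0.5,0.2,-1.3],"turn": 0},{"delta_pos": [-1.1,0.4,-2.8],"turn": 0},{"delta_pos": [-1.7,0.7,-4.3],"turn": 0},{"delta_pos": [-2.3,0.9,-5.9],"turn": 0},{"delta_pos": [-2.9,1.2,-7.4],"turn": 0},{"delta_pos": [-4.3,1.7,-11],"turn": 0},{"delta_pos": [-5.7,2.3,-14.7],"turn": 0},{"delta_pos": [-7.2,2.9,-18.4],"turn": 0}]'

```text
time: 20.1
tool_pos: [0.4838, -0.1669, 0.2415]
ee_rot: [2.979, 0.356, 2.656]
force: [-0.6, 1.6, -5.5]
gripper_width: 0.0218
grip_force: 50.3
```

```bash
python3 -c "
from h import *
o=ctrl.observe();print(o['joint_positions'],o['grip_force']);
go((.42,.0,.28),(.41,.21,.26))
s=cam('side');i=s['img'][20:220,250:450];cv2.imwrite('pics/v8.png',cv2.resize(i,(600,600),interpolation=cv2.INTER_CUBIC))"
```

```text
[-0.8131 -0.0219  1.1052  2.2458 -0.1486  0.5315  1.5245] 50.29866242548451
t 20.1 pos [ 0.4838 -0.1669  0.2415] rot [2.9786 0.3562 2.6562] w 0.021764527391419267 F [-0.5797  1.6354 -5.4634] j7 1.5245447008121737
axes x,y,z
 [[-0.829   0.4372 -0.3487]
 [ 0.4103  0.8992  0.1521]
 [ 0.3801 -0.017  -0.9248]]
(0.42, 0.0, 0.28) ->cm [11.2419 12.9808 -6.2711]
(0.41, 0.21, 0.26) ->cm [21.9504 31.1492 -5.1578]
```

View pics/v8.png

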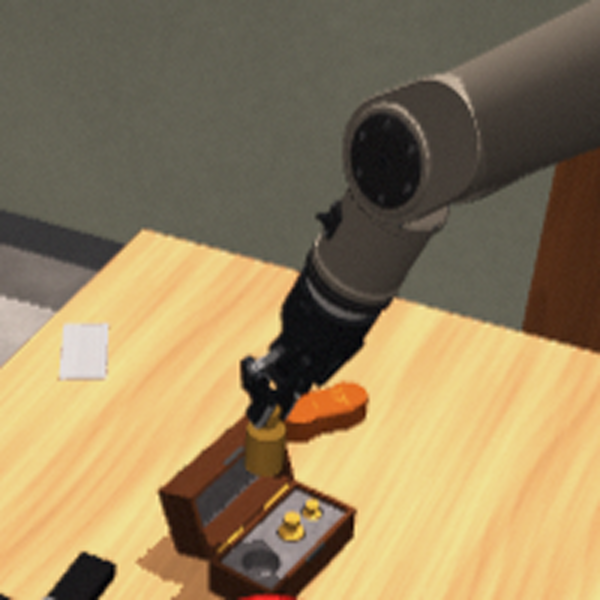

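Picture: the weight hangs upright in the fingers, its hole at (262,560) is empty, and the two smaller weights are still in place at (292,525) and (313,508). Now carry it to the front of the white scale, turning back so that the fingers close along y.

Request:
drive_tool --deltas '[{"delta_pos": [2.8,3.2,-1.5],"turn": -0.4},{"delta_pos": [5.6,6.5,-3],"turn": -0.8},{"delta_pos": [8.4,9.7,-4.5],"turn": -1.2},{"delta_pos": [11.2,13,-5.2],"turn": -1.6},{"delta_pos": [13.8,17,-5],"turn": -2},{"delta_pos": [16.5,21,-4.8],"turn": -2.3},{"delta_pos": [19.3,25.5,-4.7],"turn": -2.6},{"delta_pos": [22,30,-4.6],"turn": -2.9}]'

```text
time: 20.95
tool_pos: [0.4063, 0.1921, 0.2517]
ee_rot: [3.14, 0.39, 3.093]
force: [2.8, 0.8, -3.9]
gripper_width: 0.0218
grip_force: 50.5
```

```bash
python3 -c "
from h import *
o=ctrl.observe();print(o['joint_positions'],o['grip_force']);
go((.405,.217,.215),(.442,.218,.2035),(.442,.218,.194),(.463,.218,.191))"
```

```text
[-0.8956 -0.0795  0.104   2.2846  0.455   0.7198  0.4194] 50.45837927609682
t 20.95 pos [0.4063 0.1921 0.2517] rot [3.1403 0.3896 3.0932] w 0.02178288783211858 F [ 2.7916  0.832  -3.9424] j7 0.41942393323970967
axes x,y,z
 [[-0.924   0.0447 -0.3799]
 [ 0.0479  0.9989  0.0012]
 [ 0.3795 -0.0171 -0.925 ]]
(0.405, 0.217, 0.215) ->cm [1.6233 2.4749 3.309 ]
(0.442, 0.218, 0.2035) ->cm [-1.3541  2.7505  5.7752]
(0.442, 0.218, 0.194) ->cm [-0.9932  2.7493  6.654 ]
(0.463, 0.218, 0.191) ->cm [-2.8196  2.8495  7.7284]
```

Request:
drive_tool --deltas '[{"delta_pos": [0.8,1.2,1.6],"turn": 0},{"delta_pos": [1.6,2.5,3.0],"turn": 0},{"delta_pos": [0.6,2.6,3.9],"turn": 0},{"delta_pos": [-0.4,2.7,4.8],"turn": 0},{"delta_pos": [-1.35,2.75,5.7],"turn": 0},{"delta_pos": [-1.35,2.75,5.7],"turn": 0},{"delta_pos": [-1.35,2.75,5.7],"turn": 0}]'

```text
time: 21.65
tool_pos: [0.4446, 0.2165, 0.2066]
ee_rot: [3.138, 0.394, 3.089]
force: [0.6, 0.2, -4.7]
gripper_width: 0.0213
grip_force: 50.6
```

```bash
python3 -c "
from h import *
s=cam('side')
i=s['img'][150:350,180:420].copy()
for k in range(0,360,20):
    for r,z in((.07,.131),):
        u=proj(s,(.467+r*np.cos(np.radians(k)),.218+r*np.sin(np.radians(k)),z));cv2.circle(i,(int(u[0]-180+.5),int(u[1]-150+.5)),0,(0,0,255),-1)
cv2.imwrite('pics/v9.png',cv2.resize(i,(720,600),interpolation=cv2.INTER_NEAREST))
go((.442,.218,.194),(.463,.218,.191),(.463,.218,.1826))"
```

```text
t 21.7 pos [0.4443 0.2168 0.2068] rot [3.1378 0.394  3.0897] w 0.021684678938139558 F [ 0.123   0.1529 -5.2569] j7 0.3691850651698009
axes x,y,z
 [[-0.9221  0.0479 -0.3839]
 [ 0.0504  0.9987  0.0035]
 [ 0.3836 -0.0161 -0.9234]]
(0.442, 0.218, 0.194) ->cm [0.7077 0.1074 1.0938]
(0.463, 0.218, 0.191) ->cm [-1.1136  0.2122  2.1763]
(0.463, 0.218, 0.1826) ->cm [-0.7912  0.2092  2.952 ]
```

View pics/v9.png

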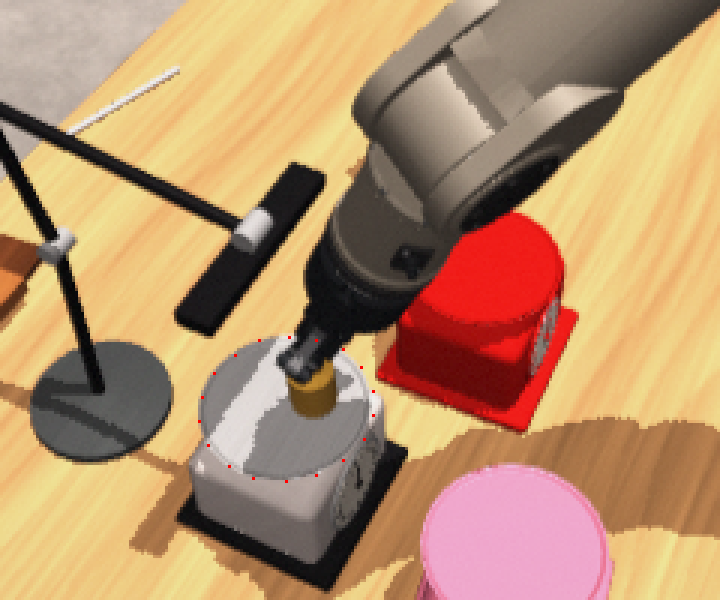

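The projected pan circle (red dots) lies on the seen rim, so the pan centre (0.467,0.218) is confirmed. The weight is over the pan's front half and clear of the bar. Now I slide in low, then lower it.

Request:
drive_tool --deltas '[{"delta_pos": [0.6,0.1,0.9],"turn": 0},{"delta_pos": [0.2,0.1,1.3],"turn": 0},{"delta_pos": [-0.3,0.15,1.7],"turn": 0},{"delta_pos": [-0.8,0.2,2.0],"turn": 0},{"delta_pos": [-1.1,0.2,2.18],"turn": 0},{"delta_pos": [-1.1,0.2,2.18],"turn": 0},{"delta_pos": [-1.1,0.2,2.18],"turn": 0}]'

```text
time: 22.4
tool_pos: [0.463, 0.2185, 0.1911]
ee_rot: [3.138, 0.395, 3.091]
force: [0.4, -0.5, -4.5]
gripper_width: 0.0216
grip_force: 50.6
```

```bash
python3 -c "
from h import *
go((.463,.218,.187),(.463,.218,.1826),(.463,.218,.181))"
```

```text
t 22.4 pos [0.463  0.2185 0.1911] rot [3.1376 0.3945 3.0905] w 0.021641587450730183 F [ 0.3778 -0.5147 -4.4735] j7 0.3814320973322498
axes x,y,z
 [[-0.922   0.0471 -0.3844]
 [ 0.0495  0.9988  0.0037]
 [ 0.3841 -0.0156 -0.9232]]
(0.463, 0.218, 0.187) ->cm [ 0.1571 -0.0519  0.3768]
(0.463, 0.218, 0.1826) ->cm [ 0.3262 -0.0535  0.783 ]
(0.463, 0.218, 0.181) ->cm [ 0.3877 -0.0541  0.9307]
```

Request:
drive_tool --deltas '[{"delta_pos": [0.08,0,0.18],"turn": 0},{"delta_pos": [0.15,0,0.36],"turn": 0},{"delta_pos": [0.2,0,0.5],"turn": 0},{"delta_pos": [0.26,0,0.62],"turn": 0},{"delta_pos": [0.3,0,0.72],"turn": 0},{"delta_pos": [0.3,0,0.72],"turn": 0}]'

```text
time: 23.0
tool_pos: [0.4632, 0.2186, 0.1834]
ee_rot: [3.137, 0.395, 3.091]
force: [-0.1, -1.5, 3.4]
gripper_width: 0.0219
grip_force: 51.3
```

Pan load is already above the weight (about 8 N). Backing up 3 mm.

Request:
drive_tool --deltas '[{"delta_pos": [-0.12,0,-0.28],"turn": 0},{"delta_pos": [-0.12,0,-0.28],"turn": 0},{"delta_pos": [-0.12,0,-0.28],"turn": 0}]'

```text
time: 23.3
tool_pos: [0.4628, 0.2186, 0.1862]
ee_rot: [3.138, 0.394, 3.091]
force: [-0.4, -1.1, -0.4]
gripper_width: 0.0215
grip_force: 51.0
```

Balanced, with about zero force on the wrist. Release.

Request:
drive_tool --deltas '[{"delta_pos": [0,0,0],"turn": 0},{"delta_pos": [0,0,0],"turn": 0},{"delta_pos": [0,0,0],"turn": 0},{"delta_pos": [0,0,0],"turn": 0}]' --claw 5

```text
time: 23.7
tool_pos: [0.4628, 0.2188, 0.1861]
ee_rot: [3.138, 0.394, 3.091]
force: [-0.8, -0.0, -0.2]
gripper_width: 0.0502
grip_force: 0.0
```

```bash
python3 -c "
from h import *
go((.445,.218,.1975),(.40,.217,.23),(.40,.2,.27))
s=cam('side');c=cam('top')
"
```

```text
t 23.7 pos [0.4628 0.2188 0.1861] rot [3.1375 0.3943 3.0911] w 0.050157024079194194 F [-0.839  -0.0163 -0.1661] j7 0.37111580688750134
axes x,y,z
 [[-0.9221  0.0466 -0.3842]
 [ 0.0489  0.9988  0.0038]
 [ 0.3839 -0.0153 -0.9233]]
(0.445, 0.218, 0.1975) ->cm [ 1.2003 -0.1583 -1.7315]
(0.4, 0.217, 0.23) ->cm [ 4.0965 -0.4657 -6.458 ]
(0.4, 0.2, 0.27) ->cm [  2.4807  -2.1486 -10.1251]
```

Request:
drive_tool --deltas '[{"delta_pos": [0.4,0,-0.6],"turn": 0},{"delta_pos": [1.2,-0.1,-1.8],"turn": 0},{"delta_pos": [2.1,-0.2,-3.3],"turn": 0},{"delta_pos": [3.1,-0.3,-4.9],"turn": 0},{"delta_pos": [4.1,-0.4,-6.5],"turn": 0},{"delta_pos": [2.5,-2.1,-10.1],"turn": 0},{"delta_pos": [2.5,-2.1,-10.1],"turn": 0}]'

```text
time: 24.5
tool_pos: [0.401, 0.2004, 0.274]
ee_rot: [3.132, 0.399, 3.088]
force: [0.4, -0.2, 0.2]
gripper_width: 0.0501
grip_force: 0.0
```

```bash
python3 -c "
from h import *
o=ctrl.observe();print(o['joint_positions'])
go((.5,-.05,.32),(.68,-.2,.28))
s=cam('side');h=cv2.cvtColor(s['img'],cv2.COLOR_BGR2HSV)
m=cv2.inRange(h,(15,110,60),(32,255,255));m[:230]=0;m[320:]=0;m[:,:245]=0;m[:,320:]=0
ys,xs=np.nonzero(m);print(len(xs),xs.min(),xs.max(),ys.min(),ys.max())
for z in(0.12,.164,.187):print(z,proj(s,(.4628,.2186,z)),proj(s,(.467,.218,z)))
a=s['img'][215:335,230:330];t=cam('top')['img'][180:230,235:290]
a=cv2.resize(a,(500,600),interpolation=cv2.INTER_CUBIC);cv2.imwrite('pics/v10a.png',a)
"
```

```text
[-0.9135 -0.1139  0.0898  2.2597  0.4461  0.7751  0.4091]
t 24.5 pos [0.401  0.2004 0.274 ] rot [3.1317 0.3989 3.0878] w 0.05010659853085157 F [ 0.3916 -0.1754  0.1767] j7 0.4090968159052091
axes x,y,z
 [[-0.9202  0.0495 -0.3884]
 [ 0.0499  0.9987  0.0092]
 [ 0.3884 -0.011  -0.9214]]
(0.5, -0.05, 0.32) ->cm [-12.1333 -24.4762  -0.1168]
(0.68, -0.2, 0.28) ->cm [-27.8855 -38.5954  10.7237]
1972 245 319 230 315
0.12 [277.092  288.3506] [275.7304 287.4954]
0.164 [275.8753 277.6551] [274.4741 276.7923]
0.187 [275.2091 271.7987] [273.7863 270.9322]
```

Weight released. Next is the lid: I pass behind it, with the tool still leaning, and hook the edge over from behind.

```bash
python3 -c "
from h import *
go((.42,.05,.30),(.52,-.1,.30),(.62,-.2,.30),(.65,-.243,.22))"
```

```text
t 24.6 pos [0.4001 0.2005 0.2707] rot [3.1351 0.3959 3.0894] w 0.05007428130271187 F [-0.2016 -0.3226 -0.2363] j7 0.4061022697895482
axes x,y,z
 [[-0.9214  0.0482 -0.3856]
 [ 0.0497  0.9987  0.006 ]
 [ 0.3854 -0.0136 -0.9226]]
(0.42, 0.05, 0.3) ->cm [ -3.6892 -14.9139  -1.7295]
(0.52, -0.1, 0.3) ->cm [-13.6256 -29.3983   2.329 ]
(0.62, -0.2, 0.3) ->cm [-23.3211 -38.889    6.3195]
(0.65, -0.243, 0.22) ->cm [-23.2072 -43.0828  14.9154]
```

Request:
drive_tool --deltas '[{"delta_pos": [-1,-4.9,-0.6],"turn": 0},{"delta_pos": [-2.3,-9.6,-1.2],"turn": 0},{"delta_pos": [-4,-14.3,-1.7],"turn": 0.2},{"delta_pos": [-7,-18.3,-0.5],"turn": 0.4},{"delta_pos": [-10,-22.2,0.8],"turn": 0.6},{"delta_pos": [-13.3,-26,2],"turn": 0.8},{"delta_pos": [-16.5,-29.7,3.3],"turn": 0.8},{"delta_pos": [-20,-33.2,4.7],"turn": 0.8}]'

```text
time: 25.4
tool_pos: [0.5663, -0.1214, 0.3003]
ee_rot: [3.09, 0.386, 2.967]
force: [0.1, 0.5, -1.7]
gripper_width: 0.0497
grip_force: 0.0
```

```bash
python3 - <<'E'
from h import *
H=np.array([.5185,-.221,.045]);X=np.array([.987,-.16,0]);Z=np.array([0,0,1.])
M=R.from_euler('xyz',ctrl.observe()['ee_rot']).as_matrix()
pts=[H+X*.115+Z*.14,H+X*.115+Z*.054]
for a in(45,58,71,84):
    r=np.radians(a);E=H+.0918*(np.cos(r)*X+np.sin(r)*Z);pts.append(E-.011*M[:,0]+.017*M[:,2])
go(*pts)
E
```

```text
t 25.4 pos [ 0.5663 -0.1214  0.3003] rot [3.0904 0.386  2.9675] w 0.04966194553740038 F [ 0.1445  0.5499 -1.6675] j7 1.7086240118964184
axes x,y,z
 [[-0.9124  0.1605 -0.3765]
 [ 0.1541  0.9869  0.0474]
 [ 0.3791 -0.0148 -0.9252]]
[ 0.632  -0.2394  0.185 ] ->cm [ -3.5533 -11.1763  13.3318]
[ 0.632  -0.2394  0.099 ] ->cm [ -0.3157 -11.5837  21.2887]
[ 0.5991 -0.2334  0.0983] ->cm [  2.8128 -11.5027  20.0928]
[ 0.583  -0.2308  0.1113] ->cm [  3.8323 -11.4319  18.2832]
[ 0.5645 -0.2278  0.1202] ->cm [  5.233  -11.3785  16.7489]
[ 0.5445 -0.2246  0.1247] ->cm [  6.9432 -11.3453  15.5685]
```

Request:
drive_tool --deltas '[{"delta_pos": [-2,-3.7,3],"turn": 0},{"delta_pos": [-3.8,-7.4,6],"turn": 0},{"delta_pos": [-4.5,-11,9],"turn": 0},{"delta_pos": [-3.6,-11.2,13.3],"turn": 0},{"delta_pos": [-2,-11.4,17.3],"turn": 0},{"delta_pos": [-0.3,-11.6,21.3],"turn": 0},{"delta_pos": [-0.3,-11.6,21.3],"turn": 0}]'

```text
time: 26.1
tool_pos: [0.6263, -0.2352, 0.091]
ee_rot: [3.087, 0.372, 2.967]
force: [-0.4, 0.4, 0.6]
gripper_width: 0.0501
grip_force: 0.0
```

```bash
cat > lid.py <<'E'
from h import *
H=np.array([.5185,-.221,.045]);X=np.array([.987,-.16,0]);Z=np.array([0,0,1.])
o=ctrl.observe();M=R.from_euler('xyz',o['ee_rot']).as_matrix();print(o['joint_positions'])
p1=[];p2=[]
for a in(45,52,60,68,76,84):
    r=np.radians(a);E=H+.0918*(np.cos(r)*X+np.sin(r)*Z);p1.append(E-.011*M[:,0]+.017*M[:,2])
for th in(66,56,46,36,26,16,8,0,-4):
    r=np.radians(140.7-th);C=H+.0711*(np.cos(r)*X+np.sin(r)*Z);p2.append(C-.011*M[:,0]-.008*M[:,2])
go(*p1,*p2)
E
python3 lid.py
```

```text
[-0.0808  0.5683  0.5216  1.9926 -0.991   0.4566  2.5942]
t 26.1 pos [ 0.6263 -0.2352  0.091 ] rot [3.0871 0.3716 2.9669] w 0.050058484378135294 F [-0.4289  0.3542  0.596 ] j7 2.5941742509065726
axes x,y,z
 [[-0.9176  0.1619 -0.3631]
 [ 0.154   0.9868  0.0508]
 [ 0.3665 -0.0093 -0.9304]]
[ 0.5989 -0.2333  0.0981] ->cm [ 2.289  -0.1986 -1.6703]
[ 0.5906 -0.232   0.1055] ->cm [ 2.8013 -0.156  -2.6662]
[ 0.5801 -0.2303  0.1127] ->cm [ 3.5304 -0.1134 -3.7182]
[ 0.5688 -0.2284  0.1183] ->cm [ 4.3988 -0.0782 -4.6587]
[ 0.5567 -0.2265  0.1223] ->cm [ 5.3898 -0.051  -5.4694]
[ 0.5443 -0.2245  0.1245] ->cm [ 6.484  -0.0323 -6.1344]
[ 0.5442 -0.2257  0.125 ] ->cm [ 6.455 -0.153 -6.188]
[ 0.5321 -0.2238  0.1272] ->cm [ 7.5105 -0.1347 -6.8371]
[ 0.5199 -0.2218  0.1273] ->cm [ 8.6626 -0.1271 -7.2933]
[ 0.5079 -0.2198  0.1252] ->cm [ 9.8765 -0.1306 -7.5428]
[ 0.4963 -0.218   0.121 ] ->cm [11.1151 -0.145  -7.578 ]
[ 0.4857 -0.2162  0.1149] ->cm [12.3409 -0.1699 -7.3978]
[ 0.4781 -0.215   0.1087] ->cm [13.2873 -0.1969 -7.1019]
[ 0.4714 -0.2139  0.1015] ->cm [14.1831 -0.2296 -6.6774]
[ 0.4684 -0.2134  0.0975] ->cm [14.6066 -0.2479 -6.4194]
```

Request:
drive_tool --deltas '[{"delta_pos": [1.2,-0.1,-0.9],"turn": 0},{"delta_pos": [2.3,-0.2,-1.7],"turn": 0},{"delta_pos": [2.8,-0.2,-2.7],"turn": 0},{"delta_pos": [3.5,-0.1,-3.7],"turn": 0},{"delta_pos": [4.4,-0.1,-4.7],"turn": 0}]'

```text
time: 26.6
tool_pos: [0.5732, -0.2304, 0.1276]
ee_rot: [3.089, 0.387, 2.969]
force: [-0.7, 0.6, -0.8]
gripper_width: 0.0502
grip_force: 0.0
```

Request:
drive_tool --deltas '[{"delta_pos": [1.0,0,-0.8],"turn": 0},{"delta_pos": [2.1,0,-1.5],"turn": 0}]'

```text
time: 26.8
tool_pos: [0.5475, -0.2269, 0.1326]
ee_rot: [3.089, 0.386, 2.968]
force: [-0.5, 0.1, -0.3]
gripper_width: 0.0498
grip_force: 0.0
```

```bash
python3 lid.py; python3 -c "
from h import *
s=cam('side');i=s['img'][110:230,280:400];cv2.imwrite('pics/v10.png',cv2.resize(i,(600,600),interpolation=cv2.INTER_CUBIC))"
```

```text
[-0.1268  0.393   0.586   2.1544 -0.9259  0.4345  2.6031]
t 26.8 pos [ 0.5475 -0.2269  0.1326] rot [3.0892 0.3862 2.9684] w 0.049806766014318056 F [-0.4661  0.0951 -0.2636] j7 2.603105573676414
axes x,y,z
 [[-0.9125  0.1596 -0.3766]
 [ 0.1526  0.9871  0.0485]
 [ 0.3795 -0.0132 -0.9251]]
[ 0.5991 -0.2334  0.0983] ->cm [-3.5143 -0.0201  5.1361]
[ 0.5908 -0.232   0.1058] ->cm [-3.0165  0.0221  4.1328]
[ 0.5803 -0.2303  0.1129] ->cm [-2.3029  0.0645  3.0703]
[ 0.5689 -0.2285  0.1185] ->cm [-1.4482  0.1002  2.1173]
[ 0.5569 -0.2265  0.1225] ->cm [-0.4692  0.1282  1.2923]
[ 0.5445 -0.2245  0.1247] ->cm [0.6152 0.1482 0.6114]
[ 0.544  -0.2257  0.1251] ->cm [0.622  0.0314 0.5582]
[ 0.532  -0.2237  0.1273] ->cm [ 1.6679  0.051  -0.1061]
[ 0.5198 -0.2217  0.1274] ->cm [ 2.8133  0.0604 -0.579 ]
[ 0.5077 -0.2198  0.1253] ->cm [ 4.0234  0.0591 -0.846 ]
[ 0.4962 -0.2179  0.1211] ->cm [ 5.2614  0.0474 -0.8991]
[ 0.4856 -0.2162  0.115 ] ->cm [ 6.4898  0.0254 -0.7366]
[ 0.4779 -0.2149  0.1088] ->cm [ 7.4403  0.001  -0.4545]
[ 0.4712 -0.2138  0.1016] ->cm [ 8.3423 -0.029  -0.0429]
[ 0.4682 -0.2134  0.0976] ->cm [ 8.7695 -0.046   0.209 ]
```

```bash
python3 - <<'E'
from h import *
t=load('top');s=load('side')
for a,b in(((363,169),(303,183.2)),((405.6,175),(333.75,158)),((405.6,175),(342,159.5))):print(tri(t,a,s,b))
H=np.array([.5185,-.221,.045]);X=np.array([.987,-.16,0]);Y=np.array([.16,.987,0]);Z=np.array([0,0,1.])
im=cv2.imread('pics/raw_side.png');x0,y0,w,h=270,100,130,130
i=cv2.resize(im[y0:y0+h,x0:x0+w],None,fx=4.5,fy=4.5,interpolation=cv2.INTER_CUBIC)
for th,c in((2.1,(0,0,255)),(1.8,(0,255,0)),(1.5,(255,0,0)),(1.2,(255,255,0))):
    r=np.radians(150.6)-th;E=H+.0918*(np.cos(r)*X+np.sin(r)*Z)
    q=[tuple(int(v) for v in (proj(s,E+k*Y)-[x0,y0])*4.5) for k in(-.08,.08)];cv2.line(i,*q,c,1)
cv2.imwrite('pics/v10.png',i)
E
```

```text
(array([ 0.5937, -0.1549,  0.1083]), np.float64(0.0007199297247188234))
(array([ 0.5674, -0.3123,  0.1046]), np.float64(0.005560592641572854))
(array([ 0.5551, -0.3181,  0.1004]), np.float64(0.03304224799921369))
```

View pics/v10.png

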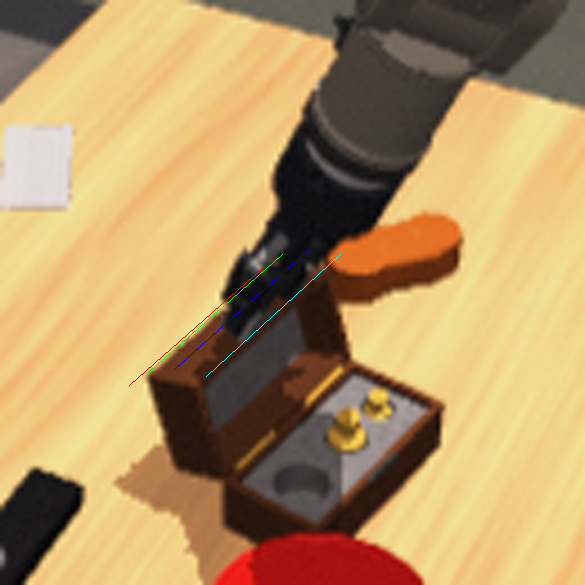

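The picture shows the lid still open at about 1.8 rad (edge on the green line), with the finger having passed just above the edge. The two small weights are fine. I retreat behind the lid and come in 15 mm deeper.

Request:
drive_tool --deltas '[{"delta_pos": [-1.1,0.1,-2.8],"turn": 0},{"delta_pos": [-5,0.2,-1.2],"turn": 0},{"delta_pos": [-9.3,0.2,0.6],"turn": 0},{"delta_pos": [-7.8,0,4.5],"turn": 0},{"delta_pos": [-6.2,-0.2,8.2],"turn": 0},{"delta_pos": [-6.2,-0.2,8.2],"turn": 0},{"delta_pos": [-6.2,-0.2,8.2],"turn": 0}]'

```text
time: 27.55
tool_pos: [0.6349, -0.2407, 0.0792]
ee_rot: [3.089, 0.384, 2.967]
force: [0.7, -0.7, 0.6]
gripper_width: 0.0502
grip_force: 0.0
```

```bash
sed -i 's/.017\*M/.026*M/; s/E=H+.0918/E=H-.006*X+.0918/; s/in(66,/in(60,/' lid.py; python3 lid.py | head -12
```

```text
[-0.0442  0.5908  0.481   1.9807 -1.029   0.4294  2.6347]
t 27.55 pos [ 0.6349 -0.2407  0.0792] rot [3.0891 0.3839 2.9668] w 0.05015172096866809 F [ 0.6565 -0.6771  0.563 ] j7 2.634670613300398
axes x,y,z
 [[-0.9131  0.1612 -0.3745]
 [ 0.1543  0.9868  0.0487]
 [ 0.3774 -0.0134 -0.9259]]
[ 0.5965 -0.2325  0.09  ] ->cm [ 3.2381  0.2633 -2.4578]
[ 0.5882 -0.2312  0.0974] ->cm [ 3.7382  0.3042 -3.46  ]
[ 0.5777 -0.2295  0.1045] ->cm [ 4.4542  0.345  -4.521 ]
[ 0.5664 -0.2277  0.1102] ->cm [ 5.311   0.3788 -5.4721]
[ 0.5544 -0.2257  0.1141] ->cm [ 6.292   0.4049 -6.2949]
[ 0.5419 -0.2237  0.1163] ->cm [ 7.3779  0.4228 -6.9734]
```

Request:
drive_tool --deltas '[{"delta_pos": [1.7,0.1,-1.0],"turn": 0},{"delta_pos": [3.3,0.3,-2.1],"turn": 0},{"delta_pos": [3.8,0.3,-2.9],"turn": 0},{"delta_pos": [4.4,0.3,-3.8],"turn": 0},{"delta_pos": [4.9,0.3,-4.4],"turn": 0},{"delta_pos": [4.9,0.3,-4.4],"turn": 0}]'

```text
time: 28.15
tool_pos: [0.5778, -0.2299, 0.1066]
ee_rot: [3.09, 0.394, 2.968]
force: [3.2, 0.1, 4.7]
gripper_width: 0.0503
grip_force: 2.4
```

```bash
python3 lid.py
```

```text
[-0.0623  0.4682  0.5002  2.1077 -1.0097  0.4001  2.6615]
t 28.15 pos [ 0.5778 -0.2299  0.1066] rot [3.0898 0.394  2.968 ] w 0.050330386491923736 F [3.1793 0.1108 4.7412] j7 2.66148798966315
axes x,y,z
 [[-0.9095  0.1595 -0.3839]
 [ 0.1529  0.9871  0.0478]
 [ 0.3866 -0.0152 -0.9221]]
[ 0.5967 -0.2326  0.0902] ->cm [-1.1303 -0.0567  2.2487]
[ 0.5884 -0.2312  0.0976] ->cm [-0.6404 -0.0153  1.2415]
[ 0.5779 -0.2295  0.1047] ->cm [0.0648 0.0264 0.1733]
[ 0.5666 -0.2277  0.1104] ->cm [ 0.912   0.0613 -0.7864]
[ 0.5546 -0.2257  0.1143] ->cm [ 1.8845  0.0888 -1.619 ]
[ 0.5421 -0.2237  0.1165] ->cm [ 2.9636  0.1082 -2.3084]
[ 0.5368 -0.2245  0.1268] ->cm [ 3.046   0.0017 -3.4567]
[ 0.5319 -0.2237  0.1274] ->cm [ 3.4762  0.0082 -3.7038]
[ 0.5197 -0.2217  0.1275] ->cm [ 4.6179  0.0172 -4.1857]
[ 0.5076 -0.2197  0.1254] ->cm [ 5.8259  0.0158 -4.4622]
[ 0.4961 -0.2179  0.1212] ->cm [ 7.0634  0.0041 -4.525 ]
[ 0.4855 -0.2162  0.1151] ->cm [ 8.293  -0.0177 -4.3721]
[ 0.4778 -0.2149  0.1089] ->cm [ 9.2458 -0.0419 -4.0975]
[ 0.4711 -0.2138  0.1016] ->cm [10.151  -0.0716 -3.693 ]
[ 0.4681 -0.2133  0.0977] ->cm [10.5802 -0.0883 -3.4445]
```

In contact (force 3.2, 4.7). Following the arc.

Request:
drive_tool --deltas '[{"delta_pos": [0.5,0,-0.3],"turn": 0},{"delta_pos": [1.0,0,-0.7],"turn": 0},{"delta_pos": [1.5,0.1,-1.1],"turn": 0},{"delta_pos": [2.0,0.1,-1.5],"turn": 0},{"delta_pos": [2.6,0.1,-1.9],"turn": 0},{"delta_pos": [3.2,0.1,-2.3],"turn": 0}]'

```text
time: 28.75
tool_pos: [0.5415, -0.2242, 0.116]
ee_rot: [3.091, 0.396, 2.968]
force: [5.8, 0.3, 9.3]
gripper_width: 0.0501
grip_force: 4.7
```

```bash
python3 lid.py | tail -10; python3 - <<'E'
from h import *
cam('side');cam('top')
im=cv2.imread('pics/raw_side.png');s=load('side')
H=np.array([.5185,-.221,.045]);X=np.array([.987,-.16,0]);Y=np.array([.16,.987,0]);Z=np.array([0,0,1.])
# brown-vs-wood profile: sample along the y=+60mm side front-edge arc
hs=cv2.cvtColor(im,cv2.COLOR_BGR2HSV)
for th in np.arange(2.1,.3,-.1):
    r=np.radians(150.6)-th;E=H+.0918*(np.cos(r)*X+np.sin(r)*Z)+.066*Y;u=np.round(proj(s,E)).astype(int);print(round(th,1),u,im[u[1],u[0]])
E
```

```text
[ 0.5421 -0.2238  0.1166] ->cm [-0.073   0.0578 -0.0253]
[ 0.5367 -0.2245  0.1268] ->cm [ 0.0141 -0.0462 -1.1736]
[ 0.5319 -0.2237  0.1274] ->cm [ 0.4439 -0.0398 -1.4216]
[ 0.5196 -0.2217  0.1275] ->cm [ 1.5845 -0.0307 -1.9058]
[ 0.5076 -0.2197  0.1254] ->cm [ 2.7919 -0.0318 -2.1848]
[ 0.4961 -0.2179  0.1212] ->cm [ 4.0294 -0.0431 -2.2501]
[ 0.4854 -0.2161  0.1151] ->cm [ 5.2593 -0.064  -2.0997]
[ 0.4778 -0.2149  0.1089] ->cm [ 6.2126 -0.0875 -1.8269]
[ 0.4711 -0.2138  0.1016] ->cm [ 7.1186 -0.1163 -1.4243]
[ 0.4681 -0.2133  0.0977] ->cm [ 7.5483 -0.1326 -1.1766]
2.1 [301 183] [135 213 241]
2.0 [303 182] [140 213 241]
1.9 [304 181] [139 213 240]
1.8 [306 180] [144 220 241]
1.7 [308 180] [149 226 241]
1.6 [309 180] [141 218 241]
1.5 [312 180] [139 216 241]
1.4 [314 180] [138 211 241]
1.3 [316 180] [133 207 241]
1.2 [319 181] [136 208 241]
1.1 [321 182] [136 210 240]
1.0 [324 183] [21 34 63]
0.9 [326 185] [21 36 65]
0.8 [328 186] [21 34 65]
0.7 [331 188] [14 33 66]
0.6 [333 190] [18 33 65]
0.5 [335 193] [16 33 66]
0.4 [337 195] [84 83 90]
```

The lid edge is now at about 1.05 rad and following the finger. Continuing over the top.

Request:
drive_tool --deltas '[{"delta_pos": [0.5,0,-0.8],"turn": 0},{"delta_pos": [1.1,0,-1.2],"turn": 0},{"delta_pos": [1.7,0,-1.6],"turn": 0},{"delta_pos": [2.3,0,-1.8],"turn": 0},{"delta_pos": [2.9,0,-1.9],"turn": 0},{"delta_pos": [3.5,0,-2.0],"turn": 0},{"delta_pos": [4.1,0,-2.0],"turn": 0}]'

```text
time: 29.55
tool_pos: [0.4912, -0.2154, 0.1137]
ee_rot: [3.089, 0.385, 2.968]
force: [2.5, -0.1, 1.1]
gripper_width: 0.0501
grip_force: 0.9
```

```bash
python3 lid.py
```

```text
[-0.048   0.3351  0.4962  2.281  -1.0098  0.3457  2.7297]
t 29.55 pos [ 0.4912 -0.2154  0.1137] rot [3.0892 0.3848 2.968 ] w 0.05012668217976073 F [ 2.4874 -0.0545  1.0866] j7 2.7297171602736223
axes x,y,z
 [[-0.913   0.1601 -0.3754]
 [ 0.1531  0.987   0.0485]
 [ 0.3782 -0.0132 -0.9256]]
[ 0.5965 -0.2325  0.09  ] ->cm [-8.9987 -0.1899  6.202 ]
[ 0.5882 -0.2312  0.0974] ->cm [-8.4995 -0.1482  5.1994]
[ 0.5778 -0.2295  0.1046] ->cm [-7.7844 -0.1062  4.1379]
[ 0.5664 -0.2276  0.1102] ->cm [-6.9284 -0.0712  3.186 ]
[ 0.5544 -0.2257  0.1141] ->cm [-5.9482 -0.0437  2.3624]
[ 0.5419 -0.2237  0.1164] ->cm [-4.8629 -0.0243  1.683 ]
[ 0.5369 -0.2245  0.1267] ->cm [-4.8013 -0.1322  0.5354]
[ 0.532  -0.2237  0.1273] ->cm [-4.3688 -0.1258  0.2922]
[ 0.5198 -0.2217  0.1274] ->cm [-3.2227 -0.117  -0.1791]
[ 0.5077 -0.2198  0.1253] ->cm [-2.0122 -0.1188 -0.4445]
[ 0.4962 -0.2179  0.1211] ->cm [-0.7741 -0.1311 -0.4959]
[ 0.4856 -0.2162  0.115 ] ->cm [ 0.454  -0.1536 -0.3317]
[ 0.4779 -0.2149  0.1088] ->cm [ 1.4042 -0.1784 -0.0482]
[ 0.4712 -0.2139  0.1016] ->cm [ 2.3056 -0.2087  0.3645]
[ 0.4682 -0.2134  0.0976] ->cm [ 2.7324 -0.2258  0.617 ]
```

Request:
drive_tool --deltas '[{"delta_pos": [0.6,-0.1,-0.2],"turn": 0},{"delta_pos": [1.1,-0.1,0.0],"turn": 0},{"delta_pos": [1.6,-0.2,0.2],"turn": 0},{"delta_pos": [2.0,-0.2,0.4],"turn": 0},{"delta_pos": [2.3,-0.2,0.6],"turn": 0},{"delta_pos": [2.3,-0.2,0.6],"turn": 0}]'

```text
time: 30.15
tool_pos: [0.4714, -0.2138, 0.0989]
ee_rot: [3.089, 0.383, 2.967]
force: [-1.3, 1.5, 1.4]
gripper_width: 0.0501
grip_force: 0.7
```

```bash
python3 -c "
from h import *
o=ctrl.observe();print(o['joint_positions']);p=o['tool_pos'];go(p+[0,0,-.005],p+[0,0,-.01],p+[0,0,.06])"
```

```text
[ 0.0285  0.3345  0.4193  2.3235 -1.1021  0.3039  2.8411]
t 30.15 pos [ 0.4714 -0.2138  0.0989] rot [3.0887 0.3833 2.967 ] w 0.05012451289663421 F [-1.3351  1.5482  1.4197] j7 2.841051404397656
axes x,y,z
 [[-0.9133  0.1611 -0.374 ]
 [ 0.154   0.9869  0.049 ]
 [ 0.377  -0.0128 -0.9261]]
[ 0.4714 -0.2138  0.0939] ->cm [ 0.187  -0.0245  0.4631]
[ 0.4714 -0.2138  0.0889] ->cm [ 0.374  -0.049   0.9261]
[ 0.4714 -0.2138  0.1589] ->cm [-2.244   0.2942 -5.5568]
```

Request:
drive_tool --deltas '[{"delta_pos": [0.07,0,0.18],"turn": 0.2},{"delta_pos": [0.15,0,0.36],"turn": 0.4},{"delta_pos": [0.22,0,0.55],"turn": 0.6},{"delta_pos": [0.22,0,0.55],"turn": 0.6}]'

```text
time: 30.55
tool_pos: [0.474, -0.2155, 0.0977]
ee_rot: [3.053, 0.387, 2.872]
force: [-27.0, 10.2, 65.5]
gripper_width: 0.0501
grip_force: 32.6
```

65 N of stiff resistance at the expected height, so the lid is on its stop. Lift off and move away.

Request:
drive_tool --deltas '[{"delta_pos": [-0.3,0,-0.8],"turn": 0},{"delta_pos": [-0.8,0,-2],"turn": 0},{"delta_pos": [-1.9,0.2,-4.6],"turn": 0},{"delta_pos": [-3.5,0.3,-9],"turn": 0},{"delta_pos": [-4.5,0.4,-13],"turn": 0},{"delta_pos": [-4.5,0.4,-13],"turn": 0}]'

```text
time: 31.15
tool_pos: [0.4666, -0.2197, 0.2346]
ee_rot: [3.055, 0.385, 2.878]
force: [-0.6, 1.1, -0.5]
gripper_width: 0.05
grip_force: 0.0
```

```bash
python3 - <<'E'
from h import *
print(ctrl.observe()['tool_pos'],ctrl.observe()['force'])
s=cam('side');t=cam('top')
H=np.array([.5185,-.221,.045]);X=np.array([.987,-.16,0]);Y=np.array([.16,.987,0]);Z=np.array([0,0,1.])
# lid top corners if shut, check brown inside vs outside; profile down the front wall at y=+-60mm
for k in(-.06,0,.06):
    print('front wall',k,[s['img'][tuple(np.round(proj(s,H-.08*X+k*Y+Z*z)).astype(int)[::-1])].tolist() for z in(.06,.05,.04,.03,.02,.01,.003,-.003,-.01,-.02,-.03)])
    print('top panel',[s['img'][tuple(np.round(proj(s,H-d*X+k*Y+Z*.045)).astype(int)[::-1])].tolist() for d in(-.015,.0,.02,.06,.076,.084)])
# brass on pan: in side view, rows within pan
im=s['img'];h=cv2.cvtColor(im,cv2.COLOR_BGR2HSV)
m=np.zeros(im.shape[:2],np.uint8)
ring=np.array([proj(s,(.467+.057*np.cos(a),.218+.057*np.sin(a),.120)) for a in np.linspace(0,6.28,40)]).astype(np.int32)
cv2.fillConvexPoly(m,ring,1)
b=((h[...,1]>90)&(h[...,2]>40)).astype(np.uint8)*m
ys,xs=np.nonzero(b);print('brass px',len(xs),xs.min(),xs.max(),ys.min(),ys.max())
for y in range(ys.min(),ys.max()+1,2):
    q=xs[ys==y]
    if len(q):print(y,q.min(),q.max(),(q.min()+q.max())/2)
for z in(.12,.164,.173,.187):print(z,'pan ctr',proj(s,(.467,.218,z)),'R19 half px',np.abs(proj(s,(.467,.218,z))-proj(s,(.467+.019*.887,.218+.019*.462,z))))
E
```

```text
[ 0.4666 -0.2197  0.2346] [-0.6005  1.108  -0.4847]
front wall -0.06 [[31, 55, 105], [32, 57, 112], [17, 29, 53], [10, 24, 44], [14, 24, 45], [11, 24, 44], [14, 26, 46], [16, 26, 46], [15, 24, 45], [13, 22, 46], [12, 24, 44]]
top panel [[124, 196, 240], [103, 166, 228], [36, 65, 125], [31, 55, 107], [33, 60, 115], [21, 33, 61]]
front wall 0 [[17, 31, 61], [17, 32, 63], [11, 20, 36], [11, 18, 36], [8, 17, 34], [19, 24, 35], [21, 26, 30], [25, 27, 30], [12, 18, 30], [12, 19, 33], [11, 17, 31]]
top panel [[122, 192, 239], [113, 179, 233], [18, 33, 65], [19, 32, 60], [16, 31, 63], [13, 20, 37]]
front wall 0.06 [[18, 30, 59], [18, 31, 59], [10, 20, 38], [10, 19, 33], [10, 17, 33], [8, 17, 34], [13, 21, 36], [10, 18, 33], [12, 18, 34], [38, 43, 238], [24, 28, 240]]
top panel [[129, 201, 240], [70, 116, 172], [20, 36, 69], [21, 37, 66], [19, 33, 61], [12, 20, 38]]
brass px 321 269 285 268 290
268 273 280 276.5
270 271 282 276.5
272 270 283 276.5
274 269 284 276.5
276 269 284 276.5
278 270 284 277.0
280 270 284 277.0
282 270 284 277.0
284 270 285 277.5
286 270 284 277.0
288 271 283 277.0
290 273 281 277.0
0.12 pan ctr [275.7304 287.4954] R19 half px [7.8332 0.0267]
0.164 pan ctr [274.4741 276.7923] R19 half px [8.0731 0.0285]
0.173 pan ctr [274.2076 274.5217] R19 half px [8.124  0.0289]
0.187 pan ctr [273.7863 270.9322] R19 half px [8.2045 0.0296]
```

The lid's panel and front wall lie where a shut lid must be. The weight stands upright at about (0.463,0.219), 4 mm from the pan centre, and the robot is clear of everything. Handing in.

```bash
python3 -c "
from bench import ctrl
print(ctrl.finish_job())"
```

```text
the job is handed in; nothing more can be done
None
```

I handed the job in at about 31 s on the robot's clock: by my camera and force checks, the largest weight stands upright about 4 mm from the pan's centre and the case is shut over the two smaller weights, but the hand-in gave no verdict.

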